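# Put the round punches away in their dishes

## Robot

A 6-joint arm with a two-finger parallel gripper is mounted at the origin on a cart in front of the work surface, level with it; the furniture and walls round the work are solid. World frame = base frame: x ahead of the robot, y to its left, z up, the work surface at z = 0. Lengths are in m, angles in degrees, forces in N, time in s.
With the tool pointing down it reaches from about 0.375 to 0.9 m from the base axis. Payload 3.1 kg.
Tool frame: the origin (TCP) lies midway between the tips of the shut fingers; the grasp point (between the pads) lies 19 mm behind it; z points along the fingers, y is the direction in which the jaws open and shut (so a half turn about z gives the same grasp; the last joint's range is limited). The gripper opens to 87 mm and grips with 3 to 60 N. Pads are 19 mm wide; open, the fingers measure 117 mm over their backs; the gripper's body (75 mm by 190 mm) begins 51 mm behind the grasp point.
Start: joints at [64.544, 30.224, 82.088, -0, 67.689, -10.227], TCP at [0.164, 0.603, 0.223] pointing down, gripper open.
Joint ranges: [-176.69, 176.69], [-43.24, 126.21], [12.49, 139.97], [-82, 262], [0, 151.66], [-163.58, 163.58]. Speed limits (degrees/s): [159.86, 159.86, 180, 180, 180, 180].

## Interface

Orientations are given as a 3x3 rotation matrix whose columns are the frame's x, y, z axes.
In Python, from rig import status, vision, bot, models gives the robot as it stands.
- The arm moves only by the tool send_rows, never from a script. Its argument "moves" is a list of rows, each a list of 7 numbers: the shift along the tool's x, y, z in units of 25 mm (1.0 is 25 mm), then the turn, a rotation vector about the tool's x, y, z in units of 10 degrees (1.0 is 10 degrees), then the closure, from -1 (fully open) to 1 (shut), so that 0 is half open. In form: [[dx, dy, dz, rx, ry, rz, hand], ...]. A call has 1 to 12 rows; each row shifts and turns the commanded pose from where the row before left it, along the tool's axes as they then stand; what a row does not reach is not made up. A row lasts 1/8 s, in which the tool goes at most 62.5 mm and 10.7 degrees, less where a joint would pass 70% of its speed; a pose out of reach is approached as far as the arm can. A call is refused whole if a number of a shift passes 1 or a number of a turn 1, either way. A call with a gripper value outside its range is refused whole. The fingers move at their own pace and stop on an object; the grip force is fixed at half the most. Time passes only in rows, so rows that do not move let the fingers close. It gives the time, the measured TCP pose, the force and the opening at its end, in the units of the state.
- status.read_state(): the state, without advancing time (a new reading comes with each control period).
- vision.capture(name): name is "side" or "top" or "wrist"; returns a dict with "img" (400x640x3 uint8, red, green, blue), "depth" (400x640 float32, m along the optical axis (not along the pixel's ray), 0 where there is no reading), "fx", "fy", "cx", "cy" (pixels), "distortion" ([k1, k2, p1, p2, k3] as OpenCV has them; the pictures are not rectified), "pose" (4x4, takes a point from camera to world coordinates); the wrist camera has in their place "hand_eye" (4x4, takes a point from camera to tool coordinates, whose origin is the TCP and whose axes are the flange's). Camera axes: x right, y up, looking along -z (the intrinsics and any distortion apply to the point x, -y, -z); pixel columns grow to the right and rows downward; lengths in m; the calibration is good to about 2 mm. A picture is of the moment at which its call begins: read the wrist's pose just before it.
- bot.hand_in(): hands the job in, once; it reports no verdict.
Trained networks look in the newest picture that a camera, given by its name, has taken for a name from the list of things; names that differ only in an ending like _2 or _b are one class to them, and where a whole thing is asked for, a point or a joint stands for the part that bears it (a point fixed in the world has none). Each returns a list of dicts, best first, with "confidence" (0 to 1); they miss things now and then, are a little off and sometimes report something else, mostly with a low value. They report only what shows in the picture. A call takes as long as a camera call. They do not tell look-alikes from the thing itself.
- models.masks_of(camera, name): "mask" (400x640 bool, what is visible of it) and "extent" ([left, top, right, bottom] in pixels, round what is visible of it).
- models.landmark_of(camera, name): "point" ([column, row] in pixels: a listed point, or the origin of a listed thing).
The state is a dict: "time_s": time; "joint_positions": joint angles; "qvel": joint speeds; "tau": joint torques, N m; "position": TCP position; "tcp_rot": TCP orientation; "force": force on the tool from outside, world axes, zero at the start; "moment": the same for the moment, N m; "opening": opening from 0.0 (shut) to 1.0 (fully open).
Only numpy, scipy, OpenCV 4.12 (cv2) and the standard library are available. Lean on these libraries where they do the work, as an engineer would, in place of code of your own. Each camera call takes 0.05 s, during which the arm holds its last target.

## Task

Put the four round steel punches away, each standing upright on the felt of the wooden dish of its own size: the smallest punch in the smallest dish, the next in the next larger, and so on up to the largest. Leave the two square punches standing where they are.

Things in the scene. Friction and masses are not known exactly. Their poses are not given: they have to be found in the camera images.
- punch_small: the smallest of four loose round steel punches: a plain upright cylinder, 16 mm in diameter and 42 mm tall, smooth, with a thin dark band near its foot; origin at the centre of its underside, z up along its axis. It stands upright on the worktop at the start
- punch_second: the second smallest of four loose round steel punches: a plain upright cylinder, 25 mm in diameter and 48 mm tall, smooth, with a thin dark band near its foot; origin at the centre of its underside, z up along its axis. It stands upright on the worktop at the start
- punch_third: the second largest of four loose round steel punches: a plain upright cylinder, 34 mm in diameter and 54 mm tall, smooth, with a thin dark band near its foot; origin at the centre of its underside, z up along its axis. It stands upright on the worktop at the start
- punch_large: the largest of four loose round steel punches: a plain upright cylinder, 43 mm in diameter and 60 mm tall, smooth, with a thin dark band near its foot; origin at the centre of its underside, z up along its axis. It stands upright on the worktop at the start
- dish_small: the smallest of four low round wooden dishes with a grey felt floor, fixed to the worktop: inside diameter 36 mm, outside 48 mm, rim 11 mm above the worktop, inner floor 4 mm above the worktop; origin at the centre of its underside. Its own punch (16 mm) has 10 mm to spare all round; fingers beside the punch do not fit between it and the rim, so they must stay above the rim when they open
- dish_second: the second smallest of four low round wooden dishes with a grey felt floor, fixed to the worktop: inside diameter 45 mm, outside 57 mm, rim 11 mm above the worktop, inner floor 4 mm above the worktop; origin at the centre of its underside. Its own punch (25 mm) has 10 mm to spare all round; fingers beside the punch do not fit between it and the rim, so they must stay above the rim when they open
- dish_third: the second largest of four low round wooden dishes with a grey felt floor, fixed to the worktop: inside diameter 54 mm, outside 66 mm, rim 11 mm above the worktop, inner floor 4 mm above the worktop; origin at the centre of its underside. Its own punch (34 mm) has 10 mm to spare all round; fingers beside the punch do not fit between it and the rim, so they must stay above the rim when they open
- dish_large: the largest of four low round wooden dishes with a grey felt floor, fixed to the worktop: inside diameter 63 mm, outside 75 mm, rim 11 mm above the worktop, inner floor 4 mm above the worktop; origin at the centre of its underside. Its own punch (43 mm) has 10 mm to spare all round; fingers beside the punch do not fit between it and the rim, so they must stay above the rim when they open
- square_small: the smaller of two loose square steel punches that stay where they are: a plain upright square bar 22 x 22 mm, 48 mm tall; origin at the centre of its underside, x and y along its sides
- square_large: the larger of two loose square steel punches that stay where they are: a plain upright square bar 31 x 31 mm, 54 mm tall; origin at the centre of its underside, x and y along its sides
Mind the look-alikes: they are no part of the job. What is shaped like the punch_second but blue is not meant.

How it is judged:
By the outcome, as a careful person would: the job done as asked, in the order asked, and still so for the second after the job is handed in, with the robot touching nothing.
It also fails if it takes over 96 s, if anything falls off the work surface, if the arm or the gripper's body presses on something with over 40 N, if the wrist force passes 120 N, or if a joint passes its speed limit or range.

## Working session

There is one attempt and no reset: what is moved stays moved. The work goes in short steps, Python scripts to look and compute and a tool call to move; the robot and the scene stay as the last step left them, time stands still between calls to the robot, and variables do not carry over. Pictures are saved under pics/ and viewed, and the job is handed in when it is done.

Besides the shell and the picture viewer there is one more tool, called as name(argument=value, ...) on one line, values as JSON. send_rows: Moves the arm, as the interface text tells. Its arguments: {"type":"object","properties":{"moves":{"type":"array"}},"required":["moves"]}

```bash
ls; mkdir -p pics
python3 - <<'E'
from rig import status, vision
import cv2, numpy as np
s=status.read_state(); print(s)
for n in ["top","side"]:
    c=vision.capture(n); cv2.imwrite(f"pics/{n}0.png",c["img"][:,:,::-1])
    print(n,c["fx"],c["fy"],c["cx"],c["cy"],c["distortion"],c["pose"])
E
```

```text
pics
{'time_s': 0.0, 'joint_positions': array([ 6.45427871e+01,  3.02771326e+01,  8.21543467e+01,  7.35054292e-04,
        6.76874256e+01, -1.02274064e+01]), 'qvel': array([-0.03916824,  0.0351815 , -0.04741964, -0.0718597 , -0.05799729,
       -0.07067655]), 'tau': array([-3.19751489e-04, -4.40042675e+01, -1.76589632e+01,  6.32145884e-02,
        5.85199194e-02, -1.77932811e-04]), 'position': array([0.16384452, 0.60241428, 0.22160259]), 'tcp_rot': array([[-9.64878513e-01,  2.62694956e-01, -9.02748804e-04],
       [ 2.62696232e-01,  9.64876779e-01, -1.86868355e-03],
       [ 3.80147616e-04, -2.04020131e-03, -9.99997847e-01]]), 'force': array([-0.1685253 , -0.14309536,  0.58989918]), 'moment': array([ 0.04939162,  0.00387923, -0.02985491]), 'opening': 0.9983837014243853}
top 511.68200620648935 511.68200620648935 317.88205665013214 196.88703388093174 [-0.07452724  0.          0.          0.          0.        ] [[ 0.01694448  0.99805113 -0.0600569   0.49402174]
 [-0.99985403  0.01678224 -0.00320478 -0.04550816]
 [-0.00219065  0.06010243  0.99818981  1.17941609]
 [ 0.          0.          0.          1.        ]]
side 444.0751424412821 444.0751424412821 319.2864038106512 200.31090740516103 [-0.07681559  0.          0.          0.          0.        ] [[ 0.85993839  0.208445   -0.46589338  0.08254776]
 [-0.51008537  0.38291737 -0.77018647 -0.78724901]
 [ 0.01785714  0.89995832  0.43561009  0.48107583]
 [ 0.          0.          0.          1.        ]]
```

View pics/top0.png

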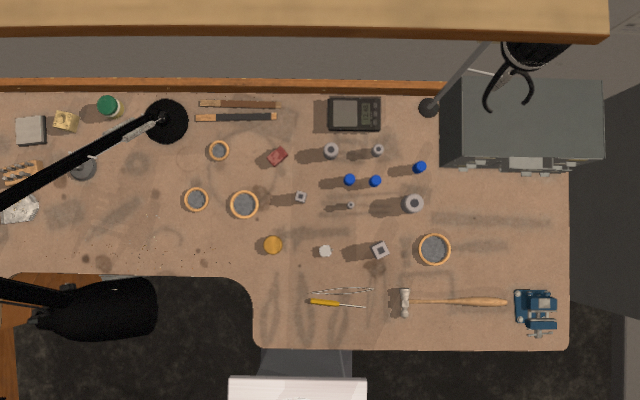

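View pics/side0.png

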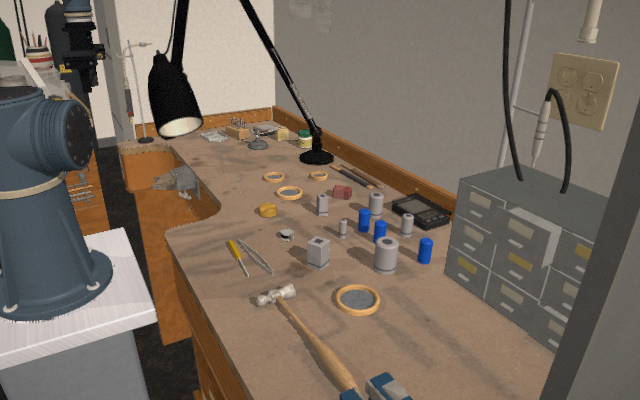

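The top view shows these candidates:
- **Round steel punches:** (331,151), (378,151), (350,205) and (414,203).
- **Blue look-alikes, not meant:** (349,180), (375,181) and (420,167).
- **Square punches:** (300,197) and (380,250).
- **Dishes:** (219,151), (196,199), (244,205) and (435,249).

Next I'll measure them.

```bash
cat > h.py <<'E'
import numpy as np, cv2
from rig import status, vision, bot, models
def K(c): return np.array([[c["fx"],0,c["cx"]],[0,c["fy"],c["cy"]],[0,0,1]])
def camray(c,uv):
    p=cv2.undistortPoints(np.array(uv,float).reshape(-1,1,2),K(c),np.array(c["distortion"]))[:,0]
    return np.c_[p[:,0],-p[:,1],-np.ones(len(p))]
def atz(c,uv,z,T=None):
    T=c["pose"] if T is None else T
    r=camray(c,uv)@T[:3,:3].T; o=T[:3,3]
    return o+r*((z-o[2])/r[:,2])[:,None]
def pts(c,mask,T=None):
    T=c["pose"] if T is None else T
    v,u=np.nonzero(mask&(c["depth"]>0)); d=c["depth"][v,u]
    P=camray(c,np.c_[u,v])*d[:,None]
    return P@T[:3,:3].T+T[:3,3]
def proj(c,P,T=None):
    T=c["pose"] if T is None else T
    q=(np.atleast_2d(P)-T[:3,3])@T[:3,:3]; q=q*[1,-1,-1]
    return cv2.projectPoints(q,np.zeros(3),np.zeros(3),K(c),np.array(c["distortion"]))[0][:,0]
def wristT(s,c):
    T=np.eye(4);T[:3,:3]=s["tcp_rot"];T[:3,3]=s["position"]; return T@c["hand_eye"]
E
python3 - <<'E'
from h import *
H=dict(punch_small=.042,punch_second=.048,punch_third=.054,punch_large=.06,dish_small=.011,dish_second=.011,dish_third=.011,dish_large=.011,square_small=.048,square_large=.054)
for cam in ["top","side"]:
  c=vision.capture(cam)
  for n,h in H.items():
    print(cam,n)
    for m in models.masks_of(cam,n)[:4]:
        P=pts(c,m["mask"]); zt=np.percentile(P[:,2],95) if len(P) else 0
        t=P[P[:,2]>zt-.006] if len(P) else P
        ctr=(t.min(0)+t.max(0))/2 if len(t) else None
        print("  ",round(m["confidence"],2),np.round(m["extent"]),m["mask"].sum(),"ztop",round(zt,4),"ctr",None if ctr is None else ctr.round(4),"size",(t.max(0)-t.min(0)).round(3)[:2] if len(t) else None)
E
```

```text
top punch_small
   0.48 [344. 204. 354. 211.] 35 ztop 0.045 ctr [ 0.5468 -0.1147  0.0424] size [0.011 0.011]
   0.2 [401. 192. 424. 215.] 416 ztop 0.063 ctr [ 0.5527 -0.2521  0.0615] size [0.042 0.042]
top punch_second
   0.63 [339. 172. 351. 184.] 122 ztop 0.0508 ctr [ 0.6053 -0.1103  0.049 ] size [0.023 0.022]
   0.62 [369. 174. 381. 185.] 98 ztop 0.0508 ctr [ 0.6039 -0.1672  0.0487] size [0.023 0.02 ]
   0.41 [410. 164. 426. 172.] 128 ztop 0.0511 ctr [ 0.6359 -0.2695  0.0488] size [0.02  0.021]
top punch_third
   0.67 [324. 139. 337. 160.] 193 ztop 0.0566 ctr [ 0.6688 -0.067   0.0546] size [0.032 0.031]
top punch_large
   0.68 [404. 194. 422. 213.] 337 ztop 0.063 ctr [ 0.5526 -0.2521  0.0615] size [0.038 0.042]
   0.2 [345. 204. 356. 211.] 62 ztop 0.0443 ctr [ 0.5479 -0.1147  0.0419] size [0.013 0.012]
top dish_small
   0.87 [212. 144. 230. 162.] 323 ztop 0.0121 ctr [0.6669 0.1881 0.0113] size [0.043 0.044]
   0.33 [294. 191. 309. 202.] 103 ztop 0.0506 ctr [ 0.5643 -0.0021  0.0494] size [0.025 0.022]
top dish_second
   0.78 [182. 189. 210. 214.] 462 ztop 0.0118 ctr [0.5549 0.2387 
[... 1252 characters left out ...]
0.0105 ctr [0.6684 0.191  0.0078] size [0.043 0.049]
side dish_second
   0.68 [265. 178. 283. 182.] 177 ztop 0.0104 ctr [0.555  0.2388 0.0082] size [0.052 0.058]
   0.41 [373. 238. 399. 279.] 808 ztop 0.0598 ctr [ 0.5529 -0.2539  0.0577] size [0.042 0.04 ]
side dish_third
   0.6 [276. 184. 303. 202.] 282 ztop 0.0102 ctr [0.5447 0.1269 0.0079] size [0.062 0.065]
side dish_large
   0.8 [334. 284. 377. 316.] 1038 ztop 0.0115 ctr [ 0.4509 -0.3094  0.0093] size [0.073 0.074]
side square_small
   0.63 [317. 198. 330. 218.] 226 ztop 0.0473 ctr [ 0.5638 -0.0023  0.0452] size [0.023 0.024]
side square_large
   0.86 [309. 236. 328. 270.] 642 ztop 0.0539 ctr [ 0.448  -0.1825  0.0516] size [0.038 0.035]
```

Run:
```python
import cv2
a=cv2.imread("pics/top0.png")[130:270,180:460]; cv2.imwrite("pics/top0c.png",cv2.resize(a,None,fx=2.85,fy=2.85,interpolation=cv2.INTER_CUBIC))
a=cv2.imread("pics/side0.png")[160:320,240:450]; cv2.imwrite("pics/side0c.png",cv2.resize(a,None,fx=3.5,fy=3.5,interpolation=cv2.INTER_CUBIC))
```

```text
(no output)
```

View pics/top0c.png

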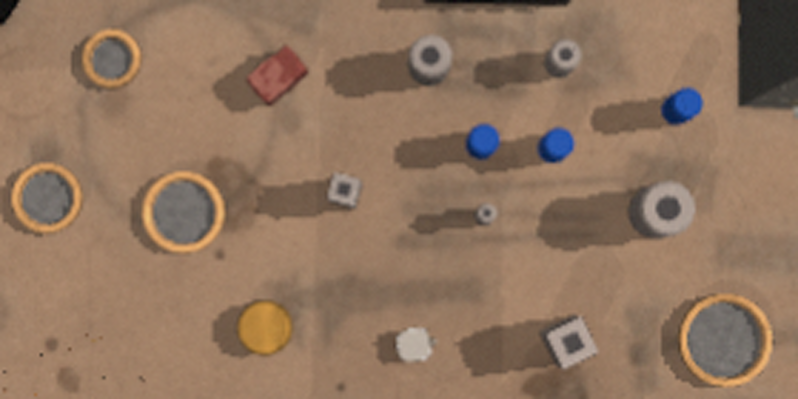

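View pics/side0c.png

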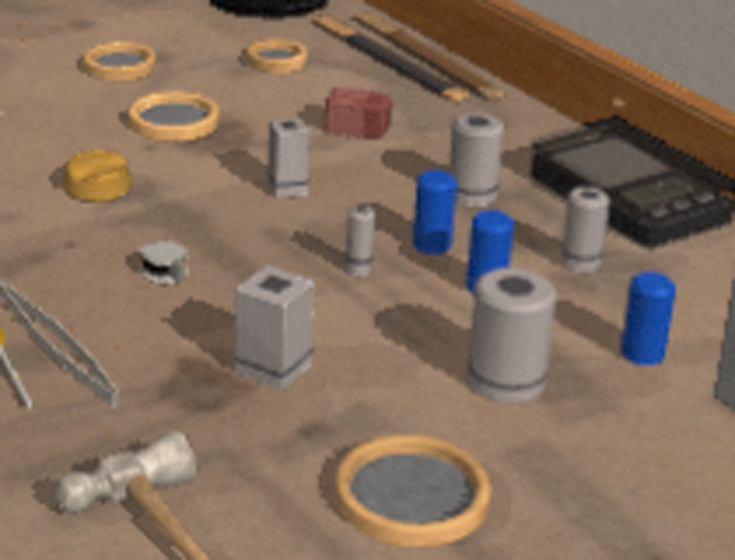

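The sizes and the color choice are clear. Next I'll map the tall obstacles (lamp, cabinet, helping hand) and refine the centers.

Run:
```python
from h import *
W={}
for cam in ["top","side"]:
    c=vision.capture(cam); d=c["depth"]; 
    v,u=np.mgrid[0:400,0:640]; P=np.full((400,640,3),np.nan)
    r=camray(c,np.c_[u.ravel(),v.ravel()])*d.reshape(-1,1)
    P=(r@c["pose"][:3,:3].T+c["pose"][:3,3]).reshape(400,640,3); P[d==0]=np.nan; W[cam]=P
    np.save(cam+"P.npy",P)
A=np.r_[W["top"].reshape(-1,3),W["side"].reshape(-1,3)]
A=A[np.isfinite(A).all(1)]
A=A[(A[:,0]>-.1)&(A[:,0]<1.0)&(A[:,1]>-.6)&(A[:,1]<.9)&(A[:,2]>.08)]
# map: min and max z per 5cm cell
print("y cols from .85 down to -.55; rows x; entries zmin/zmax cm")
ys=np.arange(.85,-.6,-.07); 
print("x\\y  "+" ".join(f"{y:6.2f}" for y in ys))
for x in np.arange(.95,-.1,-.07):
    row=[]
    for y in ys:
        s=A[(abs(A[:,0]-x)<.035)&(abs(A[:,1]-y)<.035)]
        row.append(f"{s[:,2].min()*100:3.0f}/{s[:,2].max()*100:<2.0f}" if len(s)>3 else "   .  ")
    print(f"{x:5.2f} "+" ".join(row))
# refine centers: steel tops by segmentation
c=vision.capture("top"); 
P=W["top"]
for n,xy,h,rad in [("small",(.547,-.1147),.042,.008),("second",(.672,-.176),.048,.0125),("third",(.6688,-.067),.054,.017),("large",(.5526,-.2521),.06,.0215),("sq_s",(.564,-.002),.048,.016),("sq_l",(.448,-.18),.054,.022),("blue1",(.6053,-.1103),.048,.0125),("blue2",(.604,-.167),.048,.0125),("blue3",(.636,-.2695),.048,.0125)]:
    z=P[:,:,2]; m=(abs(P[:,:,0]-xy[0])<rad+.006)&(abs(P[:,:,1]-xy[1])<rad+.006)&(z>h-.008)
    v,u=np.nonzero(m); (uc,vc),rr=cv2.minEnclosingCircle(np.c_[u,v].astype(np.float32))
    mean=np.array([u.mean(),v.mean()])
    q=atz(c,[mean,(uc,vc)],h)
    print(n,m.sum(),"px",mean.round(1),"r",round(rr,1),"xy",q[:,:2].round(4).tolist())
```

```text
y cols from .85 down to -.55; rows x; entries zmin/zmax cm
x\y    0.85   0.78   0.71   0.64   0.57   0.50   0.43   0.36   0.29   0.22   0.15   0.08   0.01  -0.06  -0.13  -0.20  -0.27  -0.34  -0.41  -0.48  -0.55
 0.95    .      .      .      .      .      .      .      .      .      .      .      .      .      .      .      .      .      .      .      .      .  
 0.88    .      .      .      .      .      .      .      .      .      .      .      .      .      .      .      .      .      .      .      .      .  
 0.81   8/44   8/44   8/44   8/45   8/45   8/45   8/45   8/45   8/46   8/46   8/46   8/46   8/47   8/47   8/47   8/48   8/48   8/48   8/49   8/47   8/47
 0.74   8/44   8/41    .      .      .      .      .     8/16   8/16    .      .      .      .      .      .      .     8/63   8/46  13/35  13/23   8/20
 0.67   8/44   8/44    .      .      .      .     8/8   13/30  13/26  80/82  80/82  80/82  80/82  80/82  80/82  80/82  57/82   8/66   8/20   8/20   8/20
 0.60   8/44   8/44    .      .      .      .      .    26/44    .      .      .      .      .      .      .      .      .  
[... 1376 characters left out ...]
     .      .      .      .  
small 39 px [349.9 204.1] r 3.4 xy [[0.5475, -0.1133], [0.5474, -0.1132]]
second 676 px [484.3  25.4] r 107.1 xy [[0.9634, -0.4177], [0.8411, -0.3361]]
third 1333 px [349.6  27.6] r 83.0 xy [[0.9476, -0.1072], [0.8332, -0.115]]
large 304 px [413.5 202.4] r 9.8 xy [[0.5528, -0.2519], [0.553, -0.2519]]
sq_s 100 px [299.8 195.6] r 6.5 xy [[0.5642, -0.0018], [0.5645, -0.0011]]
sq_l 206 px [379.9 249.5] r 9.7 xy [[0.4484, -0.1799], [0.4484, -0.1801]]
blue1 97 px [348.9 178.1] r 5.6 xy [[0.605, -0.1099], [0.6047, -0.11]]
blue2 99 px [375.1 179.4] r 5.6 xy [[0.6031, -0.1683], [0.603, -0.1682]]
blue3 360 px [558.4  62.6] r 123.1 xy [[0.8809, -0.5899], [0.8061, -0.4814]]
```

Run:
```python
from h import *
A=np.r_[np.load("topP.npy").reshape(-1,3),np.load("sideP.npy").reshape(-1,3)]
A=A[np.isfinite(A).all(1)]
L=A[(A[:,0]>.1)&(A[:,0]<.72)&(A[:,1]>.2)&(A[:,1]<.52)&(A[:,2]>.06)]
for z in np.arange(.06,.9,.04):
    s=L[(L[:,2]>=z)&(L[:,2]<z+.04)]
    for nm,k in (("shade",s[s[:,0]<.47]),("link",s[s[:,0]>=.47])):
        if len(k): 
            r=np.hypot(k[:,0],k[:,1])
            print(f"{z:.2f} {nm} n{len(k)} x {k[:,0].min():.3f}..{k[:,0].max():.3f} y {k[:,1].min():.3f}..{k[:,1].max():.3f} rmin {r.min():.3f}")
P=np.load("topP.npy"); c=vision.capture("top")
for n,xy,h,rad in [("second",(.672,-.176),.048,.0125),("third",(.6688,-.067),.054,.017),("blue3",(.636,-.2695),.048,.0125)]:
    z=P[:,:,2]; m=(abs(P[:,:,0]-xy[0])<rad+.006)&(abs(P[:,:,1]-xy[1])<rad+.006)&(z>h-.008)&(z<.1)
    v,u=np.nonzero(m); mean=np.array([u.mean(),v.mean()]); print(n,m.sum(),mean.round(1),atz(c,[mean],h)[:,:2].round(4))
for n,xy,ro in [("small",(.668,.189),.024),("second",(.555,.2387),.0285),("third",(.5455,.1277),.033),("large",(.450,-.309),.0375)]:
    z=P[:,:,2]; m=(np.hypot(P[:,:,0]-xy[0],P[:,:,1]-xy[1])<ro+.005)&(z>.0085)&(z<.1)
    v,u=np.nonzero(m); e=cv2.minEnclosingCircle(np.c_[u,v].astype(np.float32)); print("dish",n,m.sum(),e,atz(c,[e[0]],.011)[:,:2].round(4))
s=status.read_state();w=vision.capture("wrist"); cv2.imwrite("pics/w0.png",w["img"][:,:,::-1]); print(w["hand_eye"].round(3),w["fx"])
a=cv2.imread("pics/side0.png")[0:170,0:330]; cv2.imwrite("pics/side0l.png",cv2.resize(a,None,fx=2.4,fy=2.4))
```

```text
0.06 link n84 x 0.640..0.720 y 0.295..0.487 rmin 0.775
0.10 shade n150 x 0.289..0.376 y 0.332..0.362 rmin 0.441
0.10 link n125 x 0.698..0.720 y 0.298..0.346 rmin 0.761
0.14 shade n515 x 0.275..0.393 y 0.281..0.377 rmin 0.399
0.14 link n349 x 0.678..0.717 y 0.300..0.356 rmin 0.745
0.18 shade n1816 x 0.275..0.391 y 0.260..0.365 rmin 0.398
0.18 link n375 x 0.657..0.696 y 0.308..0.367 rmin 0.730
0.22 shade n2491 x 0.275..0.387 y 0.277..0.409 rmin 0.417
0.22 link n426 x 0.636..0.676 y 0.314..0.370 rmin 0.720
0.26 shade n2919 x 0.133..0.388 y 0.310..0.520 rmin 0.441
0.26 link n360 x 0.616..0.655 y 0.326..0.374 rmin 0.706
0.30 shade n2041 x 0.107..0.386 y 0.361..0.520 rmin 0.482
0.30 link n420 x 0.594..0.635 y 0.329..0.386 rmin 0.686
0.34 shade n522 x 0.345..0.395 y 0.383..0.412 rmin 0.527
0.34 link n410 x 0.577..0.615 y 0.350..0.376 rmin 0.679
0.38 shade n560 x 0.359..0.404 y 0.380..0.417 rmin 0.534
0.38 link n468 x 0.556..0.595 y 0.356..0.383 rmin 0.664
0.42 shade n579 x 0.368..0.413 y 0.384..0.417 rmin 0.543
0.42 link n492 x 0.536..0.575 y 0.363..0.393 rmin 0.652
0.46 shade n312 x 0.376..0.415 y 0.386..0.412 rmin 0.550
0.46 link n402 x 0.515..0.555 y 0.370..0.395 rmin 0.640
0.50 link n163 x 0.508..0.534 y 0.377..0.392 rmin 0.635
0.78 link n32 x 0.638..0.639 y 0.200..0.207 rmin 0.668
second 94 [377.5 148.4] [[ 0.6727 -0.1731]]
third 180 [330.1 149. ] [[ 0.6686 -0.0672]]
blue3 88 [420.3 165.8] [[ 0.6354 -0.269 ]]
dish small 101 ((218.5, 150.5), 10.12432861328125) [[0.6678 0.1895]]
dish second 128 ((195.86363220214844, 198.68182373046875), 12.319031715393066) [[0.5555 0.2386]]
dish third 168 ((243.78750610351562, 203.5625), 13.93787956237793) [[0.5462 0.1276]]
dish large 244 ((434.17242431640625, 249.0086212158203), 16.543519973754883) [[ 0.4496 -0.3092]]
[[ 0.001  0.964  0.265  0.073]
 [ 1.    -0.001 -0.    -0.   ]
 [-0.     0.265 -0.964 -0.161]
 [ 0.     0.     0.     1.   ]] 313.15903563148987
```

View pics/side0l.png

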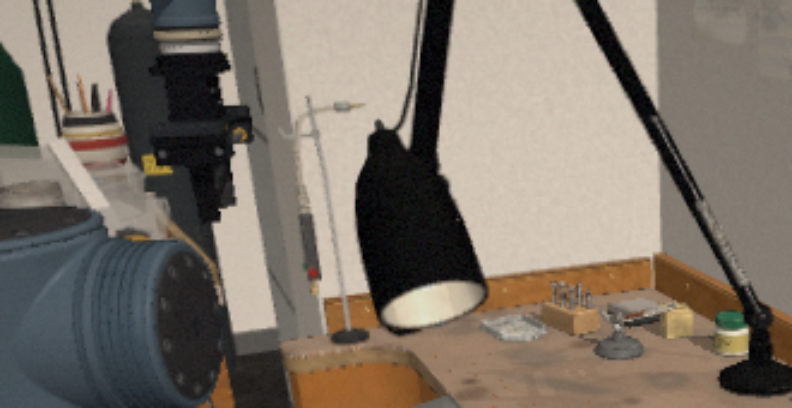

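View pics/w0.png

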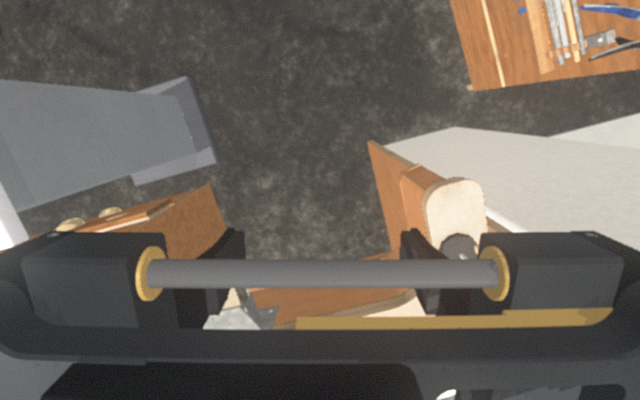

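Run:
```python
from h import *
A=np.r_[np.load("topP.npy").reshape(-1,3),np.load("sideP.npy").reshape(-1,3)]
A=A[np.isfinite(A).all(1)]
for nm,b in dict(cab=(.4,.8,-.6,-.24,.08,.5),scale=(.69,.82,-.22,.0,.012,.08),rod=(.6,.8,-.3,-.2,.08,.6)).items():
    s=A[(A[:,0]>b[0])&(A[:,0]<b[1])&(A[:,1]>b[2])&(A[:,1]<b[3])&(A[:,2]>b[4])&(A[:,2]<b[5])]
    for z in np.arange(b[4],b[5],.03):
        k=s[(s[:,2]>=z)&(s[:,2]<z+.03)]
        if len(k): print(nm,round(z,3),len(k),"x",np.percentile(k[:,0],[0,1,99]).round(3),"y",np.percentile(k[:,1],[1,99,100]).round(3))
```

```text
cab 0.08 2721 x [0.627 0.63  0.783] y [-0.563 -0.319 -0.29 ]
cab 0.11 2945 x [0.615 0.616 0.783] y [-0.559 -0.32  -0.288]
cab 0.14 3526 x [0.605 0.609 0.781] y [-0.566 -0.319 -0.288]
cab 0.17 18401 x [0.615 0.617 0.797] y [-0.595 -0.32  -0.289]
cab 0.2 453 x [0.641 0.668 0.782] y [-0.573 -0.29  -0.289]
cab 0.23 545 x [0.719 0.72  0.781] y [-0.444 -0.29  -0.289]
cab 0.26 595 x [0.717 0.718 0.783] y [-0.436 -0.29  -0.289]
cab 0.29 886 x [0.715 0.717 0.782] y [-0.422 -0.29  -0.289]
cab 0.32 664 x [0.714 0.715 0.783] y [-0.405 -0.29  -0.288]
cab 0.35 327 x [0.713 0.714 0.784] y [-0.32  -0.289 -0.288]
cab 0.38 332 x [0.712 0.713 0.783] y [-0.314 -0.289 -0.288]
cab 0.41 366 x [0.712 0.713 0.783] y [-0.309 -0.289 -0.288]
cab 0.44 322 x [0.713 0.713 0.783] y [-0.305 -0.29  -0.289]
cab 0.47 118 x [0.713 0.713 0.783] y [-0.301 -0.291 -0.29 ]
scale 0.012 3737 x [0.718 0.72  0.813] y [-0.195 -0.009 -0.   ]
scale 0.042 1021 x [0.807 0.808 0.82 ] y [-0.216 -0.002 -0.001]
rod 0.08 24 x [0.773 0.773 0.782] y [-0.299 -0.29  -0.29 ]
rod 0.11 24 x [0.773 0.773 0.781] y [-0.299 -0.289 -0.288]
rod 0.14 3
[... 183 characters left out ...]
0.772 0.773 0.784] y [-0.3   -0.289 -0.289]
rod 0.26 78 x [0.772 0.772 0.784] y [-0.3   -0.289 -0.289]
rod 0.29 149 x [0.772 0.773 0.785] y [-0.3   -0.29  -0.289]
rod 0.32 158 x [0.772 0.773 0.784] y [-0.3   -0.289 -0.288]
rod 0.35 182 x [0.773 0.773 0.784] y [-0.3   -0.288 -0.288]
rod 0.38 183 x [0.772 0.773 0.783] y [-0.3   -0.289 -0.288]
rod 0.41 207 x [0.714 0.716 0.785] y [-0.3   -0.289 -0.288]
rod 0.44 218 x [0.713 0.713 0.784] y [-0.3   -0.289 -0.289]
rod 0.47 110 x [0.713 0.713 0.783] y [-0.3   -0.291 -0.29 ]
rod 0.5 33 x [0.714 0.714 0.72 ] y [-0.296 -0.29  -0.29 ]
rod 0.56 242 x [0.687 0.687 0.723] y [-0.299 -0.262 -0.262]
rod 0.59 178 x [0.687 0.687 0.717] y [-0.299 -0.263 -0.262]
```

send_rows(moves=[[0,0,0,0,0,-1,-1],[0,-0.8,0,0,0,-1,-1],[-0.15,-0.9,0,0,0,-1,-1],[-0.3,-0.9,0,0,0,-1,-1]])

```text
time_s: 1.95
position: [0.1805, 0.5404, 0.2226]
tcp_rot: [[-0.905, -0.425, -0.0], [-0.425, 0.905, -0.0], [0.0, -0.0, -1.0]]
force: [0.2, -0.0, -0.8]
opening: 1.005
```

```bash
cat > plan.py <<'E'
import numpy as np, sys, json
from rig import status
def plan(wps,hand,step=.025,dyaw=10.,start=None,label=""):
    """wps: list of (x,y,z,yaw_deg, [hand]); yaw of tool x axis. prints rows in tool axes/units"""
    if start is None:
        s=status.read_state(); p=s["position"].copy(); R=s["tcp_rot"]; yaw=np.degrees(np.arctan2(R[1,0],R[0,0]))
    else: p=np.array(start[:3],float); yaw=start[3]
    rows=[]
    for w in wps:
        t=np.array(w[:3]); h=w[4] if len(w)>4 else hand; st=w[5] if len(w)>5 else step
        for _ in range(60):
            d=t-p; ty=(w[3]-yaw+180)%360-180
            n=max(np.abs(np.array([np.linalg.norm(d[:2]),abs(d[2])])).max()/st,abs(ty)/dyaw)
            if np.linalg.norm(d)<.0007 and abs(ty)<.6: break
            n=max(1,int(np.ceil(n-1e-6)))
            sh=d/n; sy=ty/n
            c,s_=np.cos(np.radians(yaw)),np.sin(np.radians(yaw))
            R=np.array([[c,s_,0],[s_,-c,0],[0,0,-1]])
            u=np.round(R.T@sh/.025,2); tz=round(-sy/10,2)
            rows.append([*map(float,u),0,0,tz,h]); p=p+R@(u*.025); yaw-=tz*10
    for i in range(0,len(rows),12):
        print(label,json.dumps([[int(v) if v==int(v) else v for v in r] for r in rows[i:i+12]]))
    print("end",p.round(4),round(yaw%360,1),len(rows)); return (*p,yaw)
E
python3 - <<'E'
from plan import *
def pol(R,az,z,dy=180): a=np.radians(az); return (R*np.cos(a),R*np.sin(a),z,az+dy)
e=plan([pol(.29,87,.235)]+[pol(.29,a,.235) for a in range(79,-9,-8)],-1)
plan([(.5475,-.1135,.11,180),(.5475,-.1135,.05,180)],-1,start=e)
E
```

```text
[[0.79, -0.48, -0.04, 0, 0, -0.48, -1], [0.83, -0.41, -0.04, 0, 0, -0.48, -1], [0.86, -0.34, -0.04, 0, 0, -0.47, -1], [0.88, -0.27, -0.04, 0, 0, -0.48, -1], [0.9, -0.2, -0.04, 0, 0, -0.47, -1], [0.92, -0.12, -0.04, 0, 0, -0.48, -1], [0.92, -0.05, -0.04, 0, 0, -0.47, -1], [0.92, 0.03, -0.04, 0, 0, -0.48, -1], [0.92, 0.11, -0.04, 0, 0, -0.47, -1], [0.91, 0.18, -0.03, 0, 0, -0.48, -1], [0.89, 0.25, -0.04, 0, 0, -0.47, -1], [0.87, 0.33, -0.03, 0, 0, -0.48, -1]]
 [[0.83, 0.4, -0.04, 0, 0, -0.47, -1], [0.06, -0.81, 0, 0, 0, 0.4, -1], [0, -0.81, 0, 0, 0, 0.4, -1], [0.05, -0.81, 0, 0, 0, 0.4, -1], [0, -0.81, 0, 0, 0, 0.4, -1], [0.06, -0.81, 0, 0, 0, 0.4, -1], [0, -0.8, 0, 0, 0, 0.4, -1], [0.05, -0.81, 0, 0, 0, 0.4, -1], [0, -0.81, 0, 0, 0, 0.4, -1], [0.06, -0.81, 0, 0, 0, 0.4, -1], [0, -0.81, 0, 0, 0, 0.4, -1], [0.06, -0.8, 0, 0, 0, 0.4, -1]]
 [[-0.01, -0.81, 0, 0, 0, 0.4, -1], [0.06, -0.81, 0, 0, 0, 0.4, -1], [0, -0.81, 0, 0, 0, 0.4, -1], [0.06, -0.81, 0, 0, 0, 0.4, -1], [0, -0.8, 0, 0, 0, 0.4, -1], [0.05, -0.81, 0, 0, 0, 0.4, -1], [0, -0.81, 0, 0, 0, 0.4, -1], [0.06, -0.81, 0, 0, 0, 0.4, -1], [0, -0.81, 0, 0, 0, 0.4, -1], [0.05, -0.81, 0, 0, 0, 0.4, -1], [0, -0.8, 0, 0, 0, 0.4, -1]]
end [ 0.29   -0.005   0.2351] 179.0 35
 [[-0.86, -0.35, 0.42, 0, 0, -0.01, -1], [-0.86, -0.35, 0.42, 0, 0, -0.01, -1], [-0.86, -0.35, 0.42, 0, 0, -0.01, -1], [-0.86, -0.35, 0.42, 0, 0, -0.01, -1], [-0.86, -0.35, 0.42, 0, 0, -0.01, -1], [-0.86, -0.35, 0.41, 0, 0, -0.01, -1], [-0.86, -0.36, 0.42, 0, 0, -0.01, -1], [-0.86, -0.36, 0.41, 0, 0, -0.01, -1], [-0.86, -0.36, 0.42, 0, 0, -0.01, -1], [-0.87, -0.36, 0.41, 0, 0, 0, -1], [-0.86, -0.35, 0.42, 0, 0, -0.01, -1], [-0.87, -0.36, 0.41, 0, 0, 0, -1]]
 [[0, 0, 0.8, 0, 0, 0, -1], [0, 0, 0.8, 0, 0, 0, -1], [0, 0, 0.8, 0, 0, 0, -1]]
end [ 0.5476 -0.1135  0.0501] 180.0 15
```

send_rows(moves=[[0.8,-0.48,-0.04,0,0,-0.5,-1],[0.83,-0.41,-0.04,0,0,-0.5,-1],[0.86,-0.34,-0.04,0,0,-0.45,-1],[0.88,-0.27,-0.04,0,0,-0.5,-1],[0.9,-0.2,-0.04,0,0,-0.45,-1],[0.92,-0.12,-0.04,0,0,-0.5,-1],[0.92,-0.05,-0.04,0,0,-0.45,-1]])

```text
time_s: 2.82
position: [0.0908, 0.4059, 0.2298]
tcp_rot: [[-0.524, -0.852, 0.0], [-0.852, 0.524, 0.0], [-0.001, 0.0, -1.0]]
force: [0.4, 0.3, -0.4]
opening: 0.997
```

send_rows(moves=[[0.92,0.03,-0.04,0,0,-0.5,-1],[0.92,0.11,-0.04,0,0,-0.45,-1],[0.91,0.18,-0.03,0,0,-0.5,-1],[0.89,0.25,-0.04,0,0,-0.45,-1],[0.87,0.33,-0.03,0,0,-0.5,-1],[0.83,0.4,-0.04,0,0,-0.45,-1],[0.06,-0.81,0,0,0,0.4,-1],[0,-0.81,0,0,0,0.4,-1]])

```text
time_s: 3.82
position: [0.0552, 0.2854, 0.2354]
tcp_rot: [[-0.196, -0.981, 0.001], [-0.981, 0.196, 0.001], [-0.001, -0.001, -1.0]]
force: [0.3, 0.4, 1.2]
opening: 1.0
```

Run:
```python
from h import *
s=status.read_state(); print(s["joint_positions"].round(1), s["position"], s["force"])
A=vision.capture("side"); cv2.imwrite("pics/s1.png",A["img"][:,:,::-1])
```

```text
[  56.6    1.6  124.1    0.    54.2 -112.1] [0.05523205 0.28535184 0.23540691] [0.32825417 0.40636364 1.19020856]
```

View pics/s1.png

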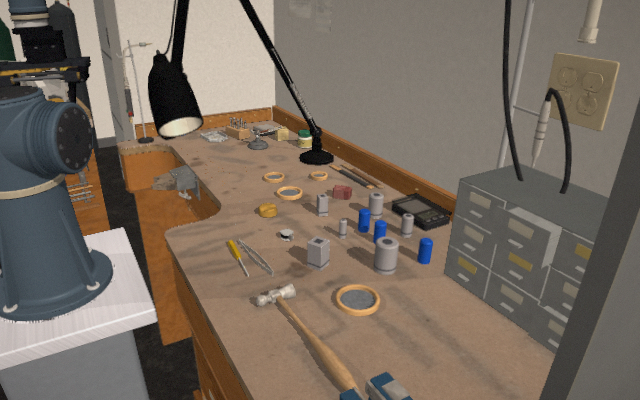

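The side view shows the gripper at about (45,70), folded in behind the robot's shoulder and clear of the lamp shade at (175,95). I'll sweep past the lamp now.

send_rows(moves=[[0.05,-0.81,0,0,0,0.4,-1],[0,-0.81,0,0,0,0.4,-1],[0.06,-0.81,0,0,0,0.4,-1],[0,-0.81,0,0,0,0.4,-1],[0.05,-0.81,0,0,0,0.4,-1],[0,-0.81,0,0,0,0.4,-1],[0.06,-0.81,0,0,0,0.4,-1],[0,-0.81,0,0,0,0.4,-1],[0.06,-0.8,0,0,0,0.4,-1],[0,-0.81,0,0,0,0.4,-1]])

```text
time_s: 5.12
position: [0.2251, 0.1824, 0.2352]
tcp_rot: [[-0.781, -0.625, 0.0], [-0.625, 0.781, 0.0], [-0.001, -0.0, -1.0]]
force: [-0.1, 0.5, -0.3]
opening: 1.001
```

send_rows(moves=[[0.06,-0.81,0,0,0,0.4,-1],[0,-0.81,0,0,0,0.4,-1],[0.06,-0.81,0,0,0,0.4,-1],[0,-0.81,0,0,0,0.4,-1],[0.05,-0.81,0,0,0,0.4,-1],[0,-0.81,0,0,0,0.4,-1],[0.06,-0.81,0,0,0,0.4,-1],[0,-0.81,0,0,0,0.4,-1],[0.05,-0.81,0,0,0,0.4,-1],[0,-0.8,0,0,0,0.4,-1]])

```text
time_s: 6.38
position: [0.289, -0.0058, 0.2352]
tcp_rot: [[-1.0, 0.023, 0.001], [0.023, 1.0, 0.0], [-0.001, 0.0, -1.0]]
force: [0.6, 0.4, 0.2]
opening: 1.002
```

Run:
```python
from plan import *
s=status.read_state(); print(s["time_s"],s["position"],s["joint_positions"].round(1))
plan([(.5475,-.1135,.12,180)],-1)
```

```text
6.375 [ 0.28898492 -0.00582615  0.23521905] [ -23.8    1.5  124.2    0.    54.2 -112.4]
 [[-0.87, -0.34, 0.38, 0, 0, -0.01, -1], [-0.87, -0.34, 0.38, 0, 0, -0.01, -1], [-0.87, -0.34, 0.38, 0, 0, -0.01, -1], [-0.87, -0.34, 0.39, 0, 0, -0.01, -1], [-0.87, -0.35, 0.38, 0, 0, -0.01, -1], [-0.87, -0.35, 0.39, 0, 0, -0.01, -1], [-0.86, -0.35, 0.38, 0, 0, -0.01, -1], [-0.86, -0.35, 0.39, 0, 0, -0.01, -1], [-0.87, -0.35, 0.38, 0, 0, -0.01, -1], [-0.86, -0.35, 0.39, 0, 0, -0.01, -1], [-0.86, -0.35, 0.38, 0, 0, -0.02, -1], [-0.87, -0.36, 0.39, 0, 0, -0.01, -1]]
end [ 0.5476 -0.1136  0.12  ] 180.0 12
```

send_rows(moves=[[-0.87,-0.35,0.38,0,0,-0.1,-1],[-0.87,-0.35,0.38,0,0,-0.03,-1],[-0.87,-0.35,0.38,0,0,0,-1],[-0.87,-0.35,0.38,0,0,0,-1],[-0.87,-0.35,0.38,0,0,0,-1],[-0.87,-0.35,0.38,0,0,0,-1],[-0.86,-0.35,0.38,0,0,0,-1],[-0.86,-0.35,0.38,0,0,0,-1],[-0.86,-0.35,0.38,0,0,0,-1],[-0.86,-0.35,0.38,0,0,0,-1],[-0.86,-0.35,0.38,0,0,0,-1],[-0.87,-0.35,0.38,0,0,0,-1]])

```text
time_s: 7.88
position: [0.5493, -0.1105, 0.1207]
tcp_rot: [[-1.0, -0.002, -0.0], [-0.002, 1.0, 0.0], [0.0, 0.0, -1.0]]
force: [-0.2, -0.4, -0.1]
opening: 0.997
```

Run:
```python
from h import *
s=status.read_state(); print(s["time_s"],s["position"],s["joint_positions"].round(1))
w=vision.capture("wrist"); T=wristT(s,w); im=w["img"][:,:,::-1].copy()
for xy,h in [((.5475,-.1133),.042),((.605,-.11),.048),((.603,-.1683),.048),((.6727,-.1731),.048),((.6686,-.0672),.054),((.553,-.2519),.06),((.5642,-.0018),.048)]:
    q=proj(w,[[*xy,h]],T)[0]; print(xy,q.round(0)); cv2.circle(im,tuple(int(v) for v in q),4,(0,0,255),1)
cv2.imwrite("pics/w1.png",im)
```

```text
7.875 [ 0.54933767 -0.11047763  0.12068187] [ -22.8   33.3   96.8    0.    49.9 -112.9]
(0.5475, -0.1133) [319. 204.]
(0.605, -0.11) [323. 273.]
(0.603, -0.1683) [253. 270.]
(0.6727, -0.1731) [252. 340.]
(0.6686, -0.0672) [371. 341.]
(0.553, -0.2519) [136. 217.]
(0.5642, -0.0018) [458. 227.]
```

View pics/w1.png

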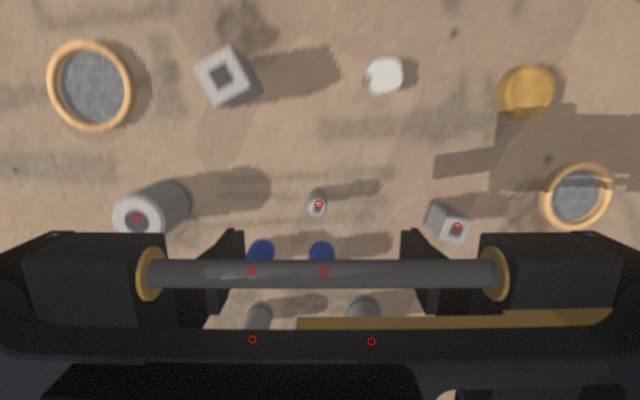

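Run:
```python
from h import *
s=status.read_state(); w=vision.capture("wrist"); T=wristT(s,w); d=w["depth"]
P=pts(w,np.ones((400,640),bool),T)
P=P[(P[:,2]>0)]
for n,xy,h,r in [("small",(.5475,-.1133),.042,.008),("large",(.553,-.2519),.06,.0215),("sq_s",(.5642,-.0018),.048,.013)]:
    k=P[(np.hypot(P[:,0]-xy[0],P[:,1]-xy[1])<r+.012)&(P[:,2]>.012)&(P[:,2]<.075)]
    top=k[k[:,2]>np.percentile(k[:,2],97)-.004]
    print(n,len(k),"zmax",np.percentile(k[:,2],98).round(4),"top box",top.min(0).round(4),top.max(0).round(4),"ctr",((top.min(0)+top.max(0))/2).round(4))
im=w["img"][180:240,290:350,::-1]; cv2.imwrite("pics/w1c.png",cv2.resize(im,None,fx=8,fy=8,interpolation=cv2.INTER_NEAREST))
```

```text
small 417 zmax 0.043 top box [ 0.5416 -0.1207  0.0389] [ 0.5567 -0.1062  0.0438] ctr [ 0.5492 -0.1134  0.0413]
large 3406 zmax 0.0607 top box [ 0.5333 -0.2734  0.0566] [ 0.5685 -0.231   0.0619] ctr [ 0.5509 -0.2522  0.0592]
sq_s 1280 zmax 0.0484 top box [ 0.5533 -0.0147  0.0445] [0.5778 0.0105 0.0497] ctr [ 0.5656 -0.0021  0.0471]
```

View pics/w1c.png

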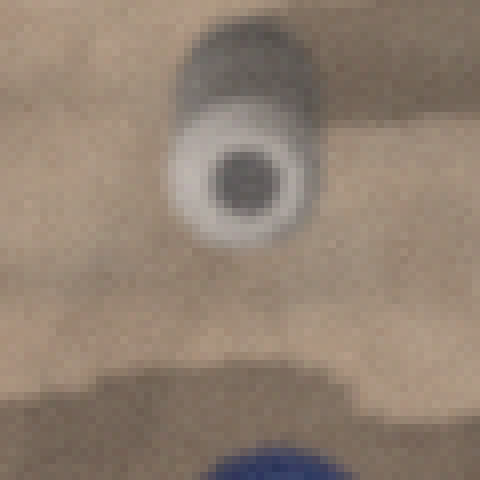

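send_rows(moves=[[0.07,-0.1,0.8,0,0,0,-1],[0,0,0.8,0,0,0,-0.6],[0,0,0.8,0,0,0,-0.4],[0,0,0.8,0,0,0,-0.3],[0,0,0.7,0,0,0,-0.2],[0,0,0.29,0,0,0,-0.2],[0,0,0,0,0,0,0.2],[0,0,0,0,0,0,1],[0,0,0,0,0,0,1],[0,0,0,0,0,0,1]])

```text
time_s: 9.22
position: [0.547, -0.1133, 0.0168]
tcp_rot: [[-1.0, -0.001, 0.001], [-0.001, 1.0, -0.0], [-0.001, -0.0, -1.0]]
force: [-0.5, -0.2, -0.8]
opening: 0.232
```

send_rows(moves=[[0,0,0,0,0,0,1],[0,0,0,0,0,0,1],[0,0,0,0,0,0,1],[0,0,-0.8,0,0,0,1],[0,0,-0.8,0,0,0,1],[0,0,-0.8,0,0,0,1],[0,0,-0.8,0,0,0,1],[0,0,-0.8,0,0,0,1]])

```text
time_s: 10.22
position: [0.5463, -0.113, 0.1165]
tcp_rot: [[-1.0, -0.001, -0.001], [-0.001, 1.0, 0.0], [0.001, 0.0, -1.0]]
force: [1.0, -0.4, -0.9]
opening: 0.169
```

Run:
```python
from plan import *
s=status.read_state(); print(s["time_s"],s["position"],s["opening"],s["force"])
e=plan([(.668,.190,.1165,240)],1)
plan([(.668,.190,.026,240,1,.02),(.668,.190,.021,240,1)],1,start=e)
```

```text
10.225 [ 0.54625985 -0.11299953  0.11652588] 0.16903589953383838 [ 0.96309803 -0.38616819 -0.92588329]
 [[-0.35, 0.87, 0, 0, 0, -0.43, 1], [-0.41, 0.84, 0, 0, 0, -0.43, 1], [-0.47, 0.8, 0, 0, 0, -0.43, 1], [-0.53, 0.77, 0, 0, 0, -0.43, 1], [-0.59, 0.72, 0, 0, 0, -0.43, 1], [-0.64, 0.68, 0, 0, 0, -0.43, 1], [-0.69, 0.63, 0, 0, 0, -0.43, 1], [-0.74, 0.57, 0, 0, 0, -0.43, 1], [-0.78, 0.52, 0, 0, 0, -0.43, 1], [-0.81, 0.45, 0, 0, 0, -0.42, 1], [-0.84, 0.39, 0, 0, 0, -0.43, 1], [-0.87, 0.33, 0, 0, 0, -0.42, 1]]
 [[-0.9, 0.27, 0, 0, 0, -0.43, 1], [-0.91, 0.2, 0, 0, 0, -0.42, 1]]
end [0.6679 0.19   0.1165] 240.0 14
 [[0, 0, 0.72, 0, 0, 0, 1], [0, 0, 0.73, 0, 0, 0, 1], [0, 0, 0.72, 0, 0, 0, 1], [0, 0, 0.73, 0, 0, 0, 1], [0, 0, 0.72, 0, 0, 0, 1], [0, 0, 0.2, 0, 0, 0, 1]]
end [0.6679 0.19   0.021 ] 240.0 6
```

send_rows(moves=[[-0.35,0.87,0,0,0,-0.43,1],[-0.41,0.84,0,0,0,-0.43,1],[-0.47,0.8,0,0,0,-0.43,1],[-0.53,0.77,0,0,0,-0.43,1],[-0.59,0.72,0,0,0,-0.43,1],[-0.64,0.68,0,0,0,-0.43,1],[-0.69,0.63,0,0,0,-0.43,1],[-0.74,0.57,0,0,0,-0.43,1],[-0.78,0.52,0,0,0,-0.43,1],[-0.81,0.45,0,0,0,-0.42,1],[-0.84,0.39,0,0,0,-0.43,1],[-0.87,0.33,0,0,0,-0.42,1]])

```text
time_s: 11.72
position: [0.6506, 0.1471, 0.1156]
tcp_rot: [[-0.621, -0.784, -0.002], [-0.784, 0.621, -0.0], [0.001, 0.001, -1.0]]
force: [-0.6, 0.0, -0.6]
opening: 0.171
```

send_rows(moves=[[-0.9,0.27,0,0,0,-0.43,1],[-0.91,0.2,0,0,0,-0.42,1],[0,0,0.7,0,0,0,1],[0,0,0.7,0,0,0,1],[0,0,0,0,0,0,1]])

```text
time_s: 12.35
position: [0.6656, 0.1884, 0.0779]
tcp_rot: [[-0.502, -0.865, -0.007], [-0.865, 0.502, -0.001], [0.005, 0.006, -1.0]]
force: [-0.8, -0.7, -1.5]
opening: 0.171
```

Run:
```python
from h import *
s=status.read_state(); print(s["time_s"],s["position"],s["opening"],s["force"],s["joint_positions"].round(1))
w=vision.capture("wrist"); T=wristT(s,w); im=w["img"][:,:,::-1].copy()
for t in np.arange(0,6.28,.2):
  for r in (.018,.024):
    q=proj(w,[[.668+r*np.cos(t),.190+r*np.sin(t),.011]],T)[0]; cv2.circle(im,tuple(int(v) for v in q),1,(0,0,255),-1)
cv2.imwrite("pics/w2.png",im)
c=vision.capture("side"); cv2.imwrite("pics/s2.png",cv2.resize(c["img"][100:260,200:440,::-1],None,fx=3,fy=3))
```

```text
12.35 [0.66560242 0.18838489 0.0778606 ] 0.17081327752783365 [-0.7911939  -0.69474855 -1.46592879] [   6.6   45.    77.5   -0.    57.9 -143.3]
```

View pics/w2.png

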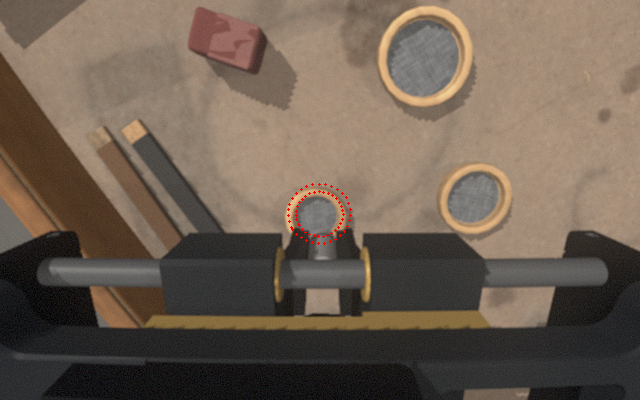

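View pics/s2.png

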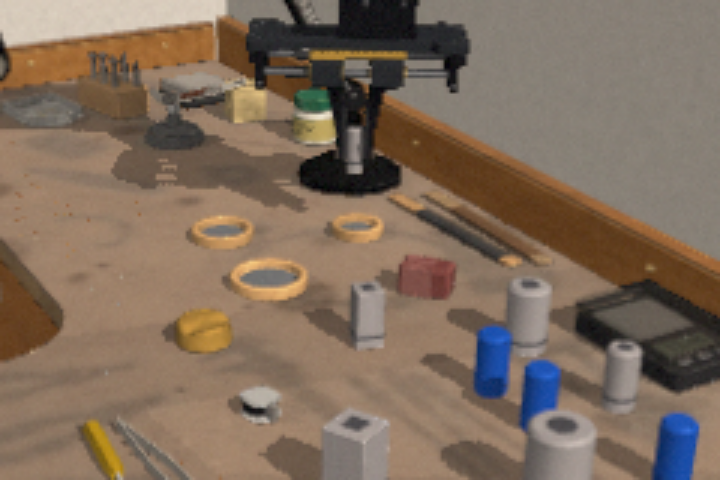

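send_rows(moves=[[-0.1,-0.05,0.6,0,0,0,1],[0,0,0.6,0,0,0,1],[0,0,0.6,0,0,0,1],[0,0,0.2,0,0,0,1],[0,0,0,0,0,0,1]])

```text
time_s: 13.08
position: [0.6703, 0.1913, 0.0305]
tcp_rot: [[-0.5, -0.866, -0.001], [-0.866, 0.5, -0.0], [0.001, 0.001, -1.0]]
force: [-0.7, 0.4, -1.0]
opening: 0.172
```

send_rows(moves=[[0.1,0.05,0.25,0,0,0,1],[0,0,0.12,0,0,0,1],[0,0,0,0,0,0,1],[0,0,0,0,0,0,1]])

```text
time_s: 13.58
position: [0.6686, 0.1898, 0.0223]
tcp_rot: [[-0.5, -0.866, 0.0], [-0.866, 0.5, 0.0], [-0.0, -0.0, -1.0]]
force: [0.0, 0.4, -0.4]
opening: 0.169
```

send_rows(moves=[[0,0,0.04,0,0,0,1],[0,0,0,0,0,0,0.4],[0,0,0,0,0,0,0.2],[0,0,0,0,0,0,0.1],[0,0,-0.2,0,0,0,0],[0,0,-0.6,0,0,0,0],[0,0,-0.8,0,0,0,-0.2],[0,0,-0.8,0,0,0,-0.5],[0,0,-0.8,0,0,0,-1],[0,0,-0.8,0,0,0,-1]])

```text
time_s: 14.82
position: [0.6686, 0.1898, 0.123]
tcp_rot: [[-0.5, -0.866, 0.001], [-0.866, 0.5, 0.0], [-0.001, -0.001, -1.0]]
force: [0.7, -0.6, 0.5]
opening: 0.852
```

Run:
```python
from h import *
from plan import plan
s=status.read_state(); print(s["time_s"],s["position"],s["opening"],s["force"])
w=vision.capture("wrist"); cv2.imwrite("pics/w3.png",w["img"][:,:,::-1])
plan([(.672,-.174,.12,180)],-1)
```

```text
14.825 [0.66856514 0.18982493 0.12297414] 0.8523475034157427 [ 0.65317458 -0.60142975  0.5237346 ]
 [[0.84, -0.49, 0.02, 0, 0, 0.4, -1], [0.8, -0.55, 0.02, 0, 0, 0.4, -1], [0.76, -0.6, 0.02, 0, 0, 0.4, -1], [0.72, -0.65, 0.02, 0, 0, 0.4, -1], [0.67, -0.7, 0.01, 0, 0, 0.4, -1], [0.62, -0.75, 0.02, 0, 0, 0.4, -1], [0.57, -0.79, 0.01, 0, 0, 0.4, -1], [0.51, -0.83, 0.02, 0, 0, 0.4, -1], [0.45, -0.86, 0.01, 0, 0, 0.4, -1], [0.39, -0.89, 0.02, 0, 0, 0.4, -1], [0.33, -0.91, 0.01, 0, 0, 0.4, -1], [0.26, -0.93, 0.02, 0, 0, 0.4, -1]]
 [[0.2, -0.95, 0.01, 0, 0, 0.4, -1], [0.13, -0.96, 0.02, 0, 0, 0.4, -1], [0.07, -0.97, 0.01, 0, 0, 0.4, -1]]
end [ 0.6719 -0.1739  0.12  ] 180.0 15
```

View pics/w3.png

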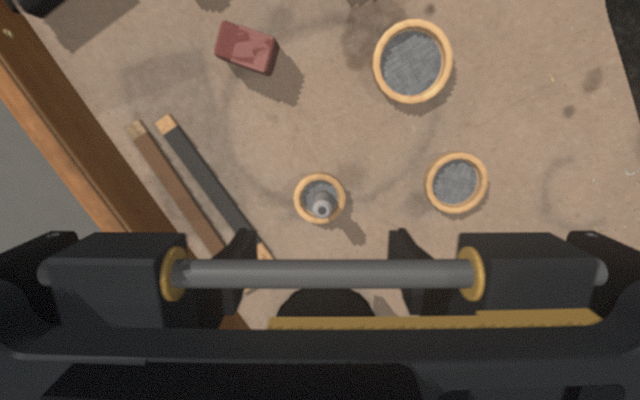

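The small punch stands upright in its dish at (321,203). On to the second punch.

send_rows(moves=[[0.84,-0.49,0.02,0,0,0.4,-1],[0.8,-0.55,0.02,0,0,0.4,-1],[0.76,-0.6,0.02,0,0,0.4,-1],[0.72,-0.65,0.02,0,0,0.4,-1],[0.67,-0.7,0.01,0,0,0.4,-1],[0.62,-0.75,0.02,0,0,0.4,-1],[0.57,-0.79,0.01,0,0,0.4,-1],[0.51,-0.83,0.02,0,0,0.4,-1],[0.45,-0.86,0.01,0,0,0.4,-1],[0.39,-0.89,0.02,0,0,0.4,-1],[0.33,-0.91,0.01,0,0,0.4,-1],[0.26,-0.93,0.02,0,0,0.4,-1]])

```text
time_s: 16.38
position: [0.6698, -0.103, 0.116]
tcp_rot: [[-0.979, -0.203, 0.0], [-0.203, 0.979, 0.0], [-0.0, -0.0, -1.0]]
force: [0.9, -0.2, 0.3]
opening: 1.003
```

send_rows(moves=[[0.2,-0.95,0.01,0,0,0.4,-1],[0.13,-0.96,0.02,0,0,0.4,-1],[0.07,-0.97,0.01,0,0,0.4,-1],[0,0,0,0,0,0,-1],[0,0,0,0,0,0,-1]])

```text
time_s: 17.0
position: [0.6696, -0.1738, 0.1149]
tcp_rot: [[-1.0, 0.001, -0.001], [0.001, 1.0, 0.001], [0.001, 0.001, -1.0]]
force: [0.1, -0.3, 1.3]
opening: 0.998
```

Run:
```python
from h import *
from plan import plan
s=status.read_state(); print(s["time_s"],s["position"],s["opening"],s["joint_positions"].round(1))
w=vision.capture("wrist"); T=wristT(s,w); im=w["img"][:,:,::-1].copy()
for xy,h,r in [((.6727,-.1731),.048,.0125),((.6686,-.0672),.054,.017),((.6354,-.269),.048,.0125),((.603,-.168),.048,.0125),((.605,-.11),.048,.0125)]:
  for t in np.arange(0,6.28,.3):
    q=proj(w,[[xy[0]+r*np.cos(t),xy[1]+r*np.sin(t),h]],T)[0]; cv2.circle(im,tuple(int(v) for v in q),1,(0,0,255),-1)
cv2.imwrite("pics/w4.png",im)
```

```text
17.0 [ 0.66961458 -0.17375941  0.11490612] 0.9978289923776984 [ -23.8   42.2   76.7    0.    61.2 -113.8]
```

View pics/w4.png

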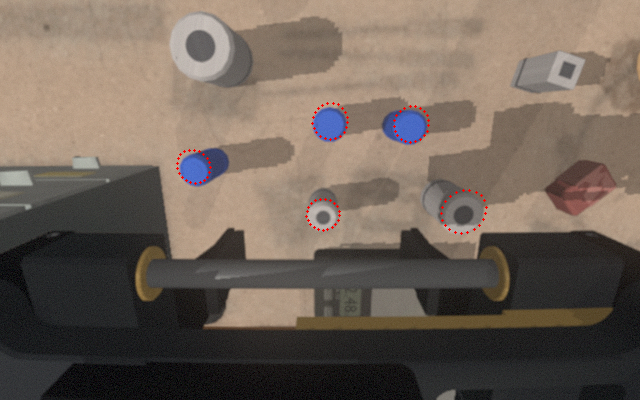

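send_rows(moves=[[-0.12,0,0.7,0,0,0,-1],[0,0,0.7,0,0,0,-0.6],[0,0,0.7,0,0,0,-0.3],[0,0,0.7,0,0,0,-0.1],[0,0,0.6,0,0,0,0],[0,0,0.3,0,0,0,0]])

```text
time_s: 17.8
position: [0.6722, -0.174, 0.021]
tcp_rot: [[-1.0, 0.001, -0.002], [0.001, 1.0, 0.001], [0.002, 0.001, -1.0]]
force: [-0.0, -0.2, 0.3]
opening: 0.541
```

send_rows(moves=[[0,0,0.1,0,0,0,0.3],[0,0,0,0,0,0,1],[0,0,0,0,0,0,1],[0,0,0,0,0,0,1],[0,0,0,0,0,0,1],[0,0,0,0,0,0,1]])

```text
time_s: 18.55
position: [0.6733, -0.1743, 0.0207]
tcp_rot: [[-1.0, 0.0, 0.001], [0.0, 1.0, -0.0], [-0.001, -0.0, -1.0]]
force: [0.7, 0.4, 2.7]
opening: 0.272
```

Run:
```python
from plan import *
s=status.read_state(); p=s["position"];print(s["time_s"],p,s["opening"],s["force"])
e=plan([(p[0],p[1],.12,180),(.5555,.239,.12,240)],1)
```

```text
18.55 [ 0.67333318 -0.17431889  0.02072073] 0.27188531909785246 [0.70845236 0.4031416  2.6839289 ]
 [[0, 0, -0.99, 0, 0, 0, 1], [0, 0, -0.99, 0, 0, 0, 1], [0, 0, -1, 0, 0, 0, 1], [0, 0, -0.99, 0, 0, 0, 1], [0.26, 0.92, 0, 0, 0, -0.33, 1], [0.21, 0.93, 0, 0, 0, -0.33, 1], [0.16, 0.94, 0, 0, 0, -0.33, 1], [0.1, 0.95, 0, 0, 0, -0.33, 1], [0.05, 0.95, 0, 0, 0, -0.33, 1], [-0.01, 0.96, 0, 0, 0, -0.33, 1], [-0.06, 0.95, 0, 0, 0, -0.34, 1], [-0.12, 0.95, 0, 0, 0, -0.33, 1]]
 [[-0.18, 0.94, 0, 0, 0, -0.34, 1], [-0.23, 0.93, 0, 0, 0, -0.33, 1], [-0.28, 0.91, 0, 0, 0, -0.34, 1], [-0.34, 0.89, 0, 0, 0, -0.33, 1], [-0.39, 0.87, 0, 0, 0, -0.34, 1], [-0.44, 0.85, 0, 0, 0, -0.33, 1], [-0.49, 0.82, 0, 0, 0, -0.34, 1], [-0.54, 0.79, 0, 0, 0, -0.33, 1], [-0.58, 0.76, 0, 0, 0, -0.34, 1], [-0.62, 0.73, 0, 0, 0, -0.33, 1]]
end [0.5554 0.2391 0.12  ] 240.0 22
```

send_rows(moves=[[0,0,-0.9,0,0,0,1],[0,0,-1,0,0,0,1],[0,0,-1,0,0,0,1],[0,0,-1,0,0,0,1],[0.26,0.92,0,0,0,-0.33,1],[0.21,0.93,0,0,0,-0.33,1],[0.16,0.94,0,0,0,-0.33,1],[0.1,0.95,0,0,0,-0.33,1],[0.05,0.95,0,0,0,-0.33,1],[-0.01,0.96,0,0,0,-0.33,1],[-0.06,0.95,0,0,0,-0.34,1],[-0.12,0.95,0,0,0,-0.33,1]])

```text
time_s: 20.05
position: [0.6198, 0.0108, 0.1176]
tcp_rot: [[-0.893, -0.449, 0.0], [-0.449, 0.893, -0.0], [-0.0, -0.0, -1.0]]
force: [-0.1, 0.3, -1.2]
opening: 0.273
```

send_rows(moves=[[-0.18,0.94,0,0,0,-0.34,1],[-0.23,0.93,0,0,0,-0.33,1],[-0.28,0.91,0,0,0,-0.34,1],[-0.34,0.89,0,0,0,-0.33,1],[-0.39,0.87,0,0,0,-0.34,1],[-0.44,0.85,0,0,0,-0.33,1],[-0.49,0.82,0,0,0,-0.34,1],[-0.54,0.79,0,0,0,-0.33,1],[-0.58,0.76,0,0,0,-0.34,1],[-0.62,0.73,0,0,0,-0.33,1],[0,0,0,0,0,0,1]])

```text
time_s: 21.42
position: [0.5539, 0.2412, 0.1175]
tcp_rot: [[-0.497, -0.868, -0.0], [-0.868, 0.497, 0.0], [0.0, 0.0, -1.0]]
force: [0.3, -0.8, -1.9]
opening: 0.272
```

Run:
```python
from h import *
from plan import plan
s=status.read_state(); p=s["position"];print(s["time_s"],p,s["opening"],s["force"])
e=plan([(.5555,.239,.03,240,1,.02)],1)
w=vision.capture("wrist"); T=wristT(s,w); im=w["img"][:,:,::-1].copy()
for xy,h,r in [((.5555,.2388),.011,.0285),((.5462,.1276),.011,.033),((.668,.19),.011,.024)]:
  for t in np.arange(0,6.28,.3):
    q=proj(w,[[xy[0]+r*np.cos(t),xy[1]+r*np.sin(t),h]],T)[0]; cv2.circle(im,tuple(int(v) for v in q),1,(0,0,255),-1)
cv2.imwrite("pics/w5.png",im)
```

```text
21.425 [0.5538519  0.24119141 0.11751539] 0.2718605389980358 [ 0.26119614 -0.76143263 -1.93162343]
 [[0.01, -0.02, 0.7, 0, 0, 0, 1], [0.01, -0.02, 0.7, 0, 0, 0, 1], [0.01, -0.02, 0.7, 0, 0, 0.01, 1], [0.01, -0.02, 0.7, 0, 0, 0, 1], [0, -0.02, 0.7, 0, 0, 0.01, 1]]
end [0.5555 0.2391 0.03  ] 240.0 5
```

View pics/w5.png

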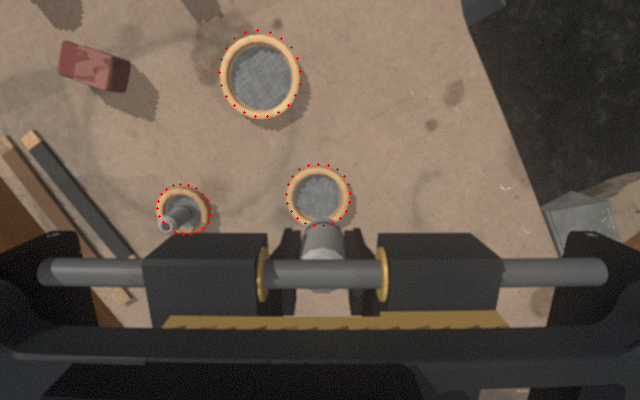

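The dish rims match the prediction, and the small punch stands in its dish at (182,212). I'll lower the second one.

send_rows(moves=[[0.01,-0.02,0.7,0,0,0,1],[0.01,-0.02,0.7,0,0,0,1],[0.01,-0.02,0.7,0,0,0,1],[0.01,-0.02,0.7,0,0,0,1],[0,-0.02,0.6,0,0,0,1],[0,0,0,0,0,0,1]])

```text
time_s: 22.22
position: [0.5555, 0.2367, 0.0308]
tcp_rot: [[-0.501, -0.866, -0.003], [-0.866, 0.501, -0.001], [0.002, 0.002, -1.0]]
force: [-0.2, -1.3, -1.7]
opening: 0.274
```

send_rows(moves=[[-0.07,0.04,0.2,0,0,0,1],[0,0,0,0,0,0,1],[0,0,0,0,0,0,1]])

```text
time_s: 22.6
position: [0.557, 0.2393, 0.0281]
tcp_rot: [[-0.5, -0.866, 0.001], [-0.866, 0.5, 0.0], [-0.001, -0.001, -1.0]]
force: [0.5, 0.2, -1.5]
opening: 0.271
```

send_rows(moves=[[0,0,0.1,0,0,0,1],[0,0,0,0,0,0,1],[0,0,0,0,0,0,1]])

```text
time_s: 22.98
position: [0.5566, 0.239, 0.0251]
tcp_rot: [[-0.5, -0.866, 0.0], [-0.866, 0.5, 0.0], [-0.0, -0.0, -1.0]]
force: [0.8, 0.0, -1.4]
opening: 0.273
```

send_rows(moves=[[0,0,0.03,0,0,0,1],[0,0,0,0,0,0,0.3],[0,0,0,0,0,0,0.1],[0,0,0,0,0,0,0],[0,0,-0.2,0,0,0,-0.1],[0,0,-0.6,0,0,0,-0.2],[0,0,-0.8,0,0,0,-0.4],[0,0,-0.8,0,0,0,-0.7],[0,0,-0.8,0,0,0,-1],[0,0,-0.8,0,0,0,-1]])

```text
time_s: 24.22
position: [0.5568, 0.2391, 0.1262]
tcp_rot: [[-0.5, -0.866, 0.001], [-0.866, 0.5, 0.0], [-0.001, -0.001, -1.0]]
force: [-0.1, -0.0, 0.3]
opening: 0.942
```

Run:
```python
from h import *
from plan import plan
s=status.read_state(); print(s["time_s"],s["position"],s["opening"],s["force"])
w=vision.capture("wrist"); cv2.imwrite("pics/w6.png",w["img"][:,:,::-1])
plan([(.6686,-.0675,.125,180)],-1)
```

```text
24.225 [0.55684649 0.23914234 0.12622026] 0.9417635581928946 [-0.12427688 -0.0380678   0.26857529]
 [[0.6, -0.71, 0.01, 0, 0, 0.43, -1], [0.55, -0.75, 0.01, 0, 0, 0.43, -1], [0.49, -0.79, 0.01, 0, 0, 0.43, -1], [0.43, -0.83, 0.01, 0, 0, 0.43, -1], [0.36, -0.86, 0.01, 0, 0, 0.43, -1], [0.3, -0.88, 0.01, 0, 0, 0.43, -1], [0.23, -0.9, 0.01, 0, 0, 0.43, -1], [0.17, -0.92, 0.01, 0, 0, 0.43, -1], [0.09, -0.93, 0.01, 0, 0, 0.43, -1], [0.03, -0.93, 0.01, 0, 0, 0.43, -1], [-0.04, -0.93, 0.01, 0, 0, 0.42, -1], [-0.11, -0.93, 0.02, 0, 0, 0.43, -1]]
 [[-0.19, -0.91, 0.01, 0, 0, 0.42, -1], [-0.25, -0.9, 0.02, 0, 0, 0.43, -1]]
end [ 0.6686 -0.0674  0.1249] 180.0 14
```

View pics/w6.png

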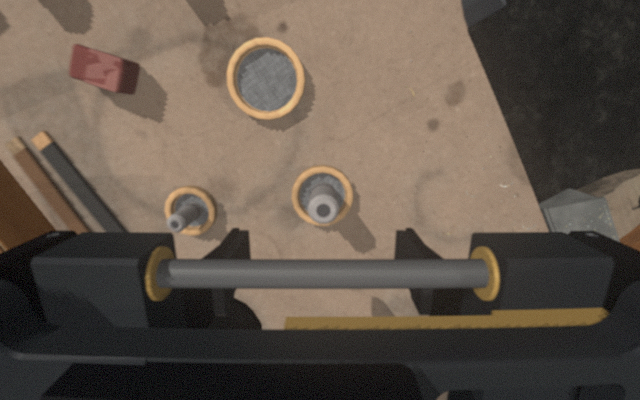

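The second punch stands in its dish at (322,200). On to the third.

send_rows(moves=[[0.6,-0.71,0.01,0,0,0.43,-1],[0.55,-0.75,0.01,0,0,0.43,-1],[0.49,-0.79,0.01,0,0,0.43,-1],[0.43,-0.83,0.01,0,0,0.43,-1],[0.36,-0.86,0.01,0,0,0.43,-1],[0.3,-0.88,0.01,0,0,0.43,-1],[0.23,-0.9,0.01,0,0,0.43,-1],[0.17,-0.92,0.01,0,0,0.43,-1],[0.09,-0.93,0.01,0,0,0.43,-1],[0.03,-0.93,0.01,0,0,0.43,-1],[-0.04,-0.93,0.01,0,0,0.42,-1],[-0.11,-0.93,0.02,0,0,0.43,-1]])

```text
time_s: 25.78
position: [0.6509, -0.025, 0.1215]
tcp_rot: [[-0.989, -0.145, 0.001], [-0.145, 0.989, -0.0], [-0.001, -0.0, -1.0]]
force: [-0.2, 0.2, -0.4]
opening: 0.999
```

send_rows(moves=[[-0.19,-0.91,0.01,0,0,0.42,-1],[-0.25,-0.9,0.02,0,0,0.43,-1],[0,0,0,0,0,0,-1],[0,0,0,0,0,0,-1]])

```text
time_s: 26.28
position: [0.666, -0.0672, 0.1203]
tcp_rot: [[-1.0, -0.001, -0.001], [-0.001, 1.0, 0.001], [0.001, 0.001, -1.0]]
force: [-0.7, 0.3, -0.3]
opening: 1.002
```

Run:
```python
from h import *
s=status.read_state(); print(s["time_s"],s["position"],s["tcp_rot"][:2,0],s["opening"])
w=vision.capture("wrist"); T=wristT(s,w); im=w["img"][:,:,::-1].copy()
for xy,h,r in [((.6686,-.0675),.054,.017),((.605,-.11),.048,.0125)]:
  for t in np.arange(0,6.28,.3):
    q=proj(w,[[xy[0]+r*np.cos(t),xy[1]+r*np.sin(t),h]],T)[0]; cv2.circle(im,tuple(int(v) for v in q),1,(0,0,255),-1)
cv2.imwrite("pics/w7.png",im)
```

```text
26.275 [ 0.6659558  -0.06721004  0.12033989] [-9.99999556e-01 -5.28147302e-04] 1.0015456851848297
```

View pics/w7.png

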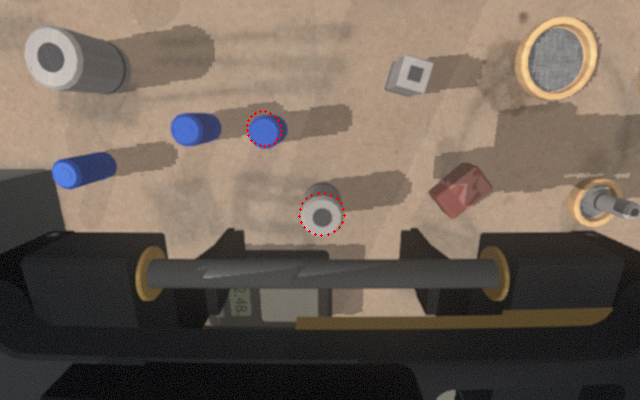

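send_rows(moves=[[-0.1,0,0.7,0,0,0,-1],[0,0,0.7,0,0,0,-0.7],[0,0,0.7,0,0,0,-0.5],[0,0,0.7,0,0,0,-0.4],[0,0,0.6,0,0,0,-0.3],[0,0,0.4,0,0,0,-0.3],[0,0,0.1,0,0,0,0],[0,0,0,0,0,0,1],[0,0,0,0,0,0,1],[0,0,0,0,0,0,1],[0,0,0,0,0,0,1],[0,0,0,0,0,0,1]])

```text
time_s: 27.82
position: [0.6696, -0.0679, 0.0235]
tcp_rot: [[-1.0, 0.001, 0.001], [0.001, 1.0, -0.0], [-0.001, -0.0, -1.0]]
force: [-0.5, 1.5, 3.7]
opening: 0.375
```

Run:
```python
from plan import *
s=status.read_state(); p=s["position"];print(s["time_s"],p,s["opening"],s["force"])
e=plan([(p[0],p[1],.12,180),(.5462,.128,.12,200)],1)
```

```text
27.825 [ 0.66961643 -0.06787774  0.02354743] 0.37541182213448054 [-0.4571651   1.54549064  3.72402889]
 [[0, 0, -0.96, 0, 0, 0, 1], [0, 0, -0.97, 0, 0, 0, 1], [0, 0, -0.96, 0, 0, 0, 1], [0, 0, -0.97, 0, 0, 0, 1], [0.49, 0.78, 0, 0, 0, -0.2, 1], [0.47, 0.8, 0, 0, 0, -0.2, 1], [0.44, 0.82, 0, 0, 0, -0.2, 1], [0.41, 0.83, 0, 0, 0, -0.2, 1], [0.38, 0.84, 0, 0, 0, -0.2, 1], [0.35, 0.86, 0, 0, 0, -0.2, 1], [0.32, 0.87, 0, 0, 0, -0.2, 1], [0.29, 0.88, 0, 0, 0, -0.2, 1]]
 [[0.26, 0.89, 0, 0, 0, -0.2, 1], [0.23, 0.9, 0, 0, 0, -0.2, 1]]
end [0.5461 0.1281 0.12  ] 200.0 14
```

send_rows(moves=[[0,0,-0.9,0,0,0,1],[0,0,-1,0,0,0,1],[0,0,-1,0,0,0,1],[0,0,-1,0,0,0,1],[0.49,0.78,0,0,0,-0.2,1],[0.47,0.8,0,0,0,-0.2,1],[0.44,0.82,0,0,0,-0.2,1],[0.41,0.83,0,0,0,-0.2,1],[0.38,0.84,0,0,0,-0.2,1],[0.35,0.86,0,0,0,-0.2,1],[0.32,0.87,0,0,0,-0.2,1],[0.29,0.88,0,0,0,-0.2,1]])

```text
time_s: 29.32
position: [0.5696, 0.09, 0.1204]
tcp_rot: [[-0.961, -0.277, 0.0], [-0.277, 0.961, 0.0], [-0.0, -0.0, -1.0]]
force: [0.3, -0.4, -3.8]
opening: 0.379
```

send_rows(moves=[[0.26,0.89,0,0,0,-0.2,1],[0.23,0.9,0,0,0,-0.2,1],[0,0,0,0,0,0,1],[0,0,0,0,0,0,1]])

```text
time_s: 29.82
position: [0.5462, 0.1279, 0.1205]
tcp_rot: [[-0.94, -0.342, 0.001], [-0.342, 0.94, -0.0], [-0.001, -0.001, -1.0]]
force: [0.5, -0.1, -3.1]
opening: 0.376
```

Run:
```python
from h import *
from plan import plan
s=status.read_state(); p=s["position"];print(s["time_s"],p,s["opening"],s["force"])
e=plan([(.5462,.128,.032,200,1,.02)],1)
w=vision.capture("wrist"); T=wristT(s,w); im=w["img"][:,:,::-1].copy()
for xy,h,r in [((.5555,.2388),.011,.0285),((.5462,.1278),.011,.033)]:
  for t in np.arange(0,6.28,.3):
    q=proj(w,[[xy[0]+r*np.cos(t),xy[1]+r*np.sin(t),h]],T)[0]; cv2.circle(im,tuple(int(v) for v in q),1,(0,0,255),-1)
cv2.imwrite("pics/w8.png",im)
```

```text
29.825 [0.54616592 0.12793868 0.12048496] 0.3761522091390051 [ 0.4845343  -0.08776766 -3.08162265]
 [[0, 0, 0.71, 0, 0, 0, 1], [0, 0, 0.71, 0, 0, 0, 1], [0, 0, 0.71, 0, 0, 0, 1], [0, 0, 0.7, 0, 0, 0, 1], [0, 0, 0.71, 0, 0, 0, 1]]
end [0.5462 0.1279 0.032 ] 200.0 5
```

View pics/w8.png

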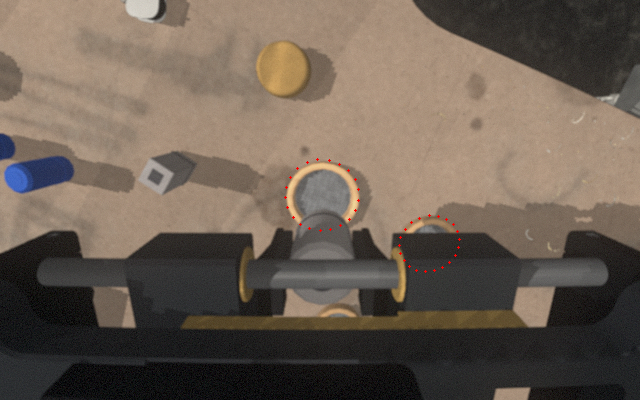

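The rim prediction matches the third dish at about (322,195). I'll lower it.

send_rows(moves=[[0,0,0.7,0,0,0,1],[0,0,0.7,0,0,0,1],[0,0,0.7,0,0,0,1],[0,0,0.7,0,0,0,1],[0,0,0.7,0,0,0,1],[0,0,0,0,0,0,1],[0,0,0,0,0,0,1]])

```text
time_s: 30.75
position: [0.5458, 0.128, 0.0329]
tcp_rot: [[-0.94, -0.342, 0.0], [-0.342, 0.94, -0.0], [-0.0, -0.0, -1.0]]
force: [-0.6, 0.7, -4.1]
opening: 0.376
```

send_rows(moves=[[0,0,0.2,0,0,0,1],[0,0,0,0,0,0,1],[0,0,0,0,0,0,1]])

```text
time_s: 31.12
position: [0.5457, 0.128, 0.0281]
tcp_rot: [[-0.94, -0.342, 0.001], [-0.342, 0.94, 0.0], [-0.001, -0.0, -1.0]]
force: [1.0, -0.5, -4.4]
opening: 0.377
```

send_rows(moves=[[0,0,0.03,0,0,0,1],[0,0,0,0,0,0,0.2],[0,0,0,0,0,0,0],[0,0,0,0,0,0,-0.1],[0,0,0,0,0,0,-0.3],[0,0,-0.2,0,0,0,-0.4],[0,0,-0.6,0,0,0,-0.5],[0,0,-0.8,0,0,0,-0.7],[0,0,-0.8,0,0,0,-0.8],[0,0,-0.8,0,0,0,-1],[0,0,-0.8,0,0,0,-1]])

```text
time_s: 32.5
position: [0.5457, 0.128, 0.1289]
tcp_rot: [[-0.94, -0.342, 0.001], [-0.342, 0.94, 0.0], [-0.001, -0.0, -1.0]]
force: [-0.7, 0.7, -0.1]
opening: 0.981
```

Run:
```python
from h import *
from plan import plan
s=status.read_state(); print(s["time_s"],s["position"],s["opening"],s["force"])
w=vision.capture("wrist"); cv2.imwrite("pics/w9.png",w["img"][:,:,::-1])
plan([(.5525,-.252,.13,155)],-1)
```

```text
32.5 [0.54569159 0.12798185 0.12889707] 0.9809533072164772 [-0.72095911  0.69363156 -0.14531315]
 [[0.31, -0.9, 0, 0, 0, 0.28, -1], [0.27, -0.91, 0, 0, 0, 0.28, -1], [0.22, -0.92, 0, 0, 0, 0.28, -1], [0.18, -0.93, 0, 0, 0, 0.28, -1], [0.13, -0.94, 0, 0, 0, 0.28, -1], [0.09, -0.95, 0, 0, 0, 0.28, -1], [0.04, -0.95, 0.01, 0, 0, 0.28, -1], [-0.01, -0.95, 0, 0, 0, 0.28, -1], [-0.05, -0.95, 0.01, 0, 0, 0.28, -1], [-0.1, -0.95, 0, 0, 0, 0.28, -1], [-0.14, -0.94, 0.01, 0, 0, 0.28, -1], [-0.19, -0.93, 0, 0, 0, 0.28, -1]]
 [[-0.24, -0.92, 0.01, 0, 0, 0.28, -1], [-0.28, -0.91, 0, 0, 0, 0.29, -1], [-0.33, -0.89, 0.01, 0, 0, 0.28, -1], [-0.37, -0.88, 0, 0, 0, 0.29, -1]]
end [ 0.5525 -0.2521  0.1301] 155.0 16
```

View pics/w9.png

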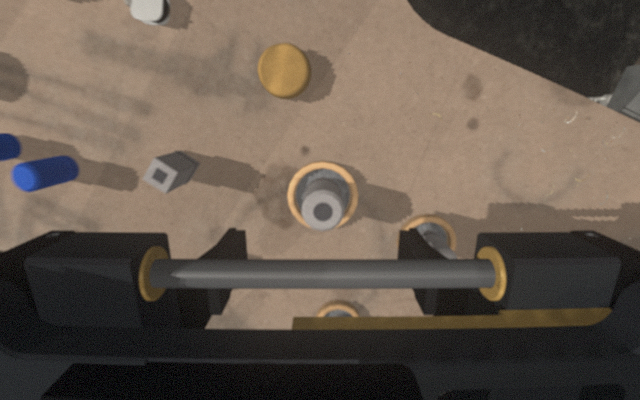

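The third punch stands in its dish at (322,200). On to the largest.

send_rows(moves=[[0.31,-0.9,0,0,0,0.28,-1],[0.27,-0.91,0,0,0,0.28,-1],[0.22,-0.92,0,0,0,0.28,-1],[0.18,-0.93,0,0,0,0.28,-1],[0.13,-0.94,0,0,0,0.28,-1],[0.09,-0.95,0,0,0,0.28,-1],[0.04,-0.95,0,0,0,0.28,-1],[-0.01,-0.95,0,0,0,0.28,-1],[-0.05,-0.95,0,0,0,0.28,-1],[-0.1,-0.95,0,0,0,0.28,-1],[-0.14,-0.94,0,0,0,0.28,-1],[-0.19,-0.93,0,0,0,0.28,-1]])

```text
time_s: 34.05
position: [0.5492, -0.1579, 0.1275]
tcp_rot: [[-0.971, 0.237, 0.001], [0.237, 0.971, -0.0], [-0.001, -0.0, -1.0]]
force: [1.0, 0.0, -0.1]
opening: 0.999
```

send_rows(moves=[[-0.24,-0.92,0,0,0,0.28,-1],[-0.28,-0.91,0,0,0,0.29,-1],[-0.33,-0.89,0,0,0,0.28,-1],[-0.37,-0.88,0,0,0,0.29,-1],[0,0,0,0,0,0,-1],[0,0,0,0,0,0,-1]])

```text
time_s: 34.8
position: [0.5502, -0.2518, 0.1268]
tcp_rot: [[-0.906, 0.423, -0.001], [0.423, 0.906, 0.001], [0.001, 0.001, -1.0]]
force: [0.3, 0.2, -0.9]
opening: 0.995
```

Run:
```python
from h import *
from plan import plan
s=status.read_state(); print(s["time_s"],s["position"],s["tcp_rot"][:2,0],s["opening"])
w=vision.capture("wrist"); T=wristT(s,w); im=w["img"][:,:,::-1].copy()
for xy,h,r in [((.553,-.252),.06,.0215),((.4497,-.3092),.011,.0375)]:
  for t in np.arange(0,6.28,.3):
    q=proj(w,[[xy[0]+r*np.cos(t),xy[1]+r*np.sin(t),h]],T)[0]; cv2.circle(im,tuple(int(v) for v in q),1,(0,0,255),-1)
cv2.imwrite("pics/w10.png",im)
plan([(.553,-.252,.03,155,-1,.02)],-1)
```

```text
34.8 [ 0.5501522  -0.25177257  0.1268068 ] [-0.90601441  0.42324484] 0.9947798057207804
 [[-0.02, 0.01, 0.77, 0, 0, 0, -1], [-0.02, 0, 0.78, 0, 0, 0, -1], [-0.02, 0.01, 0.77, 0, 0, 0, -1], [-0.03, 0, 0.78, 0, 0, 0, -1], [-0.02, 0.01, 0.77, 0, 0, 0, -1]]
end [ 0.553  -0.2519  0.0301] 155.0 5
```

View pics/w10.png

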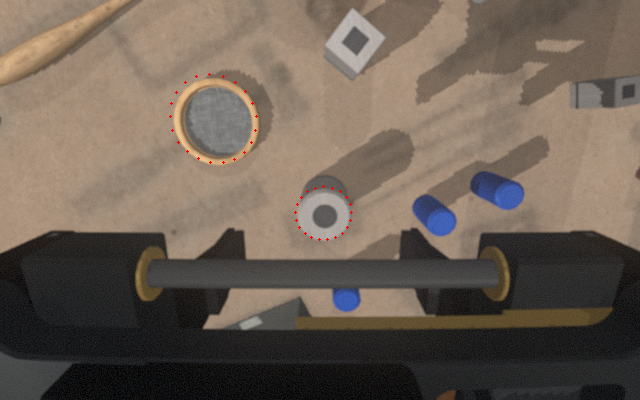

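send_rows(moves=[[-0.02,0.01,0.77,0,0,0,-1],[-0.02,0,0.78,0,0,0,-0.9],[-0.02,0.01,0.77,0,0,0,-0.8],[-0.03,0,0.78,0,0,0,-0.7],[-0.02,0.01,0.77,0,0,0,-0.6],[0,0,0.25,0,0,0,-0.4],[0,0,0,0,0,0,0.2],[0,0,0,0,0,0,1],[0,0,0,0,0,0,1],[0,0,0,0,0,0,1],[0,0,0,0,0,0,1]])

```text
time_s: 36.22
position: [0.554, -0.2526, 0.0248]
tcp_rot: [[-0.906, 0.423, 0.001], [0.423, 0.906, -0.0], [-0.001, 0.0, -1.0]]
force: [1.3, 2.7, 4.1]
opening: 0.481
```

Run:
```python
from plan import *
s=status.read_state(); p=s["position"];print(s["time_s"],p,s["opening"],s["force"])
e=plan([(p[0],p[1],.11,155),(.450,-.309,.11,155)],1)
```

```text
36.225 [ 0.55404712 -0.25262478  0.02483676] 0.48058253655387445 [1.31759945 2.73479107 4.12308382]
 [[0, 0, -0.85, 0, 0, 0, 1], [0, 0, -0.85, 0, 0, 0, 1], [0, 0, -0.85, 0, 0, 0, 1], [0, 0, -0.86, 0, 0, 0, 1], [0.56, -0.76, 0, 0, 0, 0, 1], [0.56, -0.76, 0, 0, 0, 0, 1], [0.57, -0.76, 0, 0, 0, 0, 1], [0.56, -0.76, 0, 0, 0, 0, 1], [0.57, -0.76, 0, 0, 0, 0, 1]]
end [ 0.45   -0.3089  0.1101] 155.0 9
```

send_rows(moves=[[0,0,-0.7,0,0,0,1],[0,0,-0.9,0,0,0,1],[0,0,-0.9,0,0,0,1],[0,0,-0.9,0,0,0,1],[0.56,-0.76,0,0,0,0,1],[0.56,-0.76,0,0,0,0,1],[0.57,-0.76,0,0,0,0,1],[0.56,-0.76,0,0,0,0,1],[0.57,-0.76,0,0,0,0,1],[0,0,0,0,0,0,1],[0,0,0,0,0,0,1]])

```text
time_s: 37.6
position: [0.4485, -0.309, 0.1087]
tcp_rot: [[-0.906, 0.424, -0.001], [0.424, 0.906, 0.001], [0.001, 0.0, -1.0]]
force: [-0.5, 0.0, -5.3]
opening: 0.477
```

Run:
```python
from h import *
from plan import plan
s=status.read_state(); p=s["position"];print(s["time_s"],p,s["opening"],s["force"])
e=plan([(.450,-.309,.034,155,1,.02)],1)
w=vision.capture("wrist"); T=wristT(s,w); im=w["img"][:,:,::-1].copy()
for xy,h,r in [((.4497,-.3092),.011,.0375)]:
  for t in np.arange(0,6.28,.3):
    q=proj(w,[[xy[0]+r*np.cos(t),xy[1]+r*np.sin(t),h]],T)[0]; cv2.circle(im,tuple(int(v) for v in q),1,(0,0,255),-1)
cv2.imwrite("pics/w11.png",im)
```

```text
37.6 [ 0.44850581 -0.30899011  0.10865441] 0.47664227649292024 [-0.49530444  0.03653923 -5.34158648]
 [[-0.01, 0.01, 0.75, 0, 0, 0, 1], [-0.01, 0, 0.75, 0, 0, 0, 1], [-0.02, 0.01, 0.74, 0, 0, 0, 1], [-0.01, 0, 0.75, 0, 0, -0.01, 1]]
end [ 0.4498 -0.3091  0.0339] 155.0 4
```

View pics/w11.png

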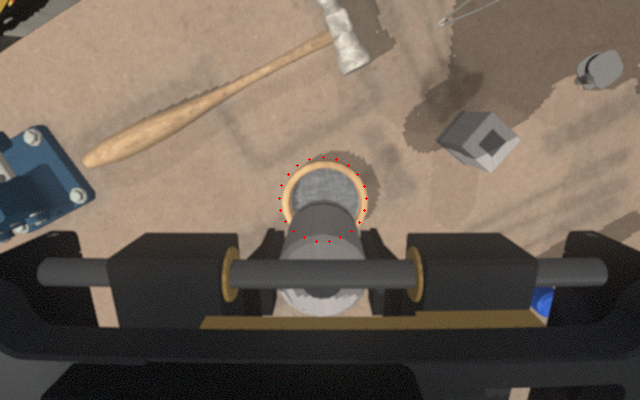

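send_rows(moves=[[-0.05,0.01,0.75,0,0,0,1],[-0.05,0.01,0.75,0,0,0,1],[0,0,0.75,0,0,0,1],[0,0,0.7,0,0,0,1],[0,0,0,0,0,0,1],[0,0,0,0,0,0,1]])

```text
time_s: 38.4
position: [0.4522, -0.3098, 0.0356]
tcp_rot: [[-0.906, 0.423, 0.0], [0.423, 0.906, -0.001], [-0.001, -0.0, -1.0]]
force: [0.3, -0.6, -4.5]
opening: 0.484
```

send_rows(moves=[[0,0,0.23,0,0,0,1],[0,0,0,0,0,0,1],[0,0,0,0,0,0,1]])

```text
time_s: 38.78
position: [0.4519, -0.3097, 0.0298]
tcp_rot: [[-0.906, 0.423, 0.0], [0.423, 0.906, -0.0], [-0.0, -0.0, -1.0]]
force: [-0.0, 0.4, -5.5]
opening: 0.483
```

send_rows(moves=[[0,0,0.04,0,0,0,1],[0,0,0,0,0,0,1],[0,0,0,0,0,0,0],[0,0,0,0,0,0,-0.2],[0,0,0,0,0,0,-0.4],[0,0,0,0,0,0,-0.6],[0,0,-0.2,0,0,0,-0.8],[0,0,-0.6,0,0,0,-1],[0,0,-0.8,0,0,0,-1],[0,0,-0.8,0,0,0,-1],[0,0,-0.8,0,0,0,-1],[0,0,-0.8,0,0,0,-1]])

```text
time_s: 40.28
position: [0.4519, -0.3097, 0.1304]
tcp_rot: [[-0.906, 0.423, 0.001], [0.423, 0.906, -0.001], [-0.001, -0.0, -1.0]]
force: [0.2, 1.0, -0.3]
opening: 1.001
```

Run:
```python
from h import *
s=status.read_state(); print(s["time_s"],s["position"],s["opening"],s["force"])
w=vision.capture("wrist"); cv2.imwrite("pics/w12.png",w["img"][:,:,::-1])
c=vision.capture("side"); cv2.imwrite("pics/s3.png",cv2.resize(c["img"][140:340,220:460,::-1],None,fx=3,fy=3))
c=vision.capture("top"); cv2.imwrite("pics/t3.png",cv2.resize(c["img"][120:280,170:470,::-1],None,fx=2.6,fy=2.6))
```

```text
40.275 [ 0.4518807 -0.3097272  0.1303614] 1.0011670177990772 [ 0.24318216  1.02236002 -0.34586141]
```

View pics/w12.png

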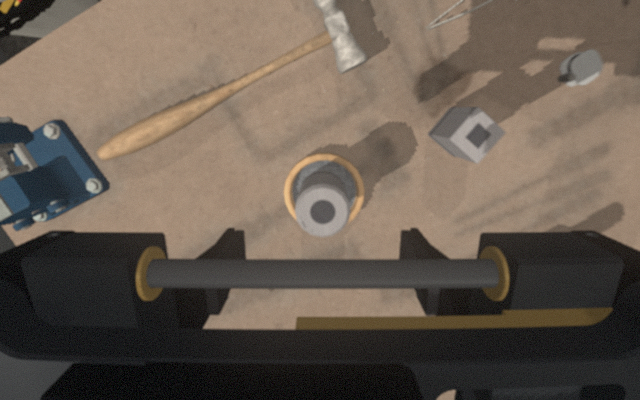

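View pics/s3.png

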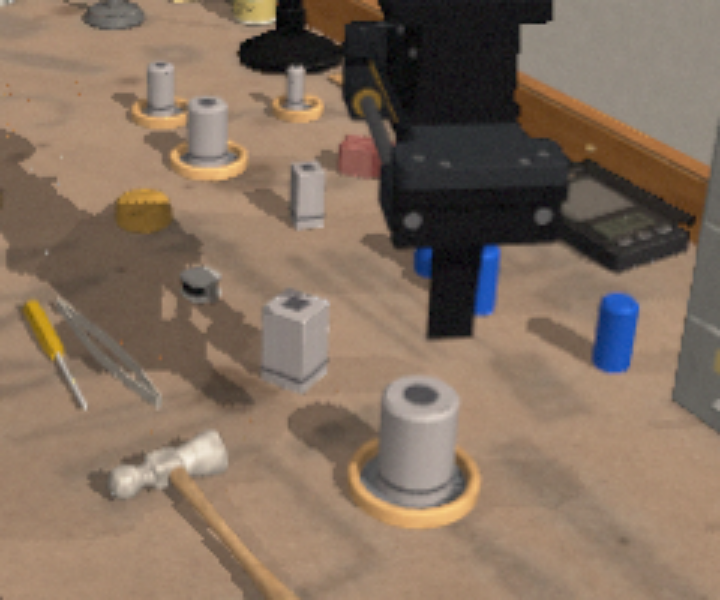

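View pics/t3.png

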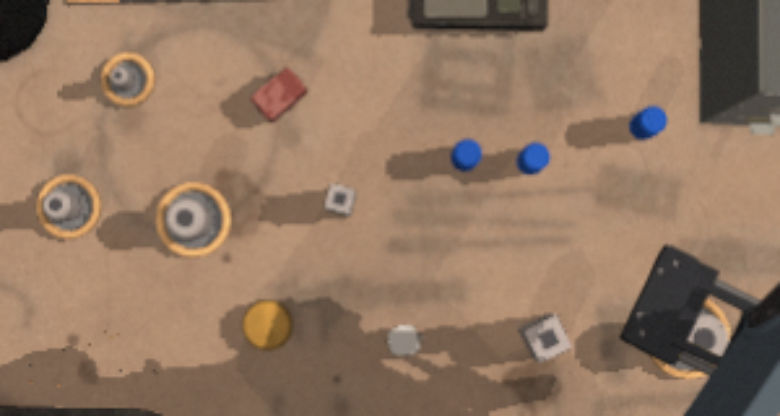

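All four look upright in their dishes. I'll check heights and centers, and that the squares haven't moved.

Run:
```python
from h import *
for cam in ("side","top"):
    c=vision.capture(cam); P=pts(c,np.ones((400,640),bool))
    for n,xy,h,r,dr in [("small",(.668,.19),.046,.008,.018),("second",(.5555,.2387),.052,.0125,.0225),("third",(.546,.1278),.058,.017,.027),("large",(.450,-.3092),.064,.0215,.0315),("sq_s",(.5642,-.0018),.048,.016,0),("sq_l",(.448,-.18),.054,.022,0)]:
        k=P[(np.hypot(P[:,0]-xy[0],P[:,1]-xy[1])<max(r+.012,dr))&(P[:,2]>h-.008)&(P[:,2]<h+.008)]
        if len(k)<5: print(cam,n,"few"); continue
        ctr=(k.min(0)+k.max(0))/2
        print(cam,n,len(k),"top z",np.percentile(k[:,2],95).round(4),"exp",h,"ctr",ctr[:2].round(4),"off mm",((ctr[:2]-xy)*1000).round(1))
s=status.read_state(); print(s["time_s"],s["force"],s["qvel"].round(2))
```

```text
side small 21 top z 0.0452 exp 0.046 ctr [0.6694 0.1884] off mm [ 1.4 -1.6]
side second 37 top z 0.0521 exp 0.052 ctr [0.5539 0.2393] off mm [-1.6  0.6]
side third 85 top z 0.0579 exp 0.058 ctr [0.5452 0.1265] off mm [-0.8 -1.3]
side large 370 top z 0.0642 exp 0.064 ctr [ 0.4502 -0.3112] off mm [ 0.2 -2. ]
side sq_s 69 top z 0.0485 exp 0.048 ctr [ 0.564  -0.0027] off mm [-0.2 -0.9]
side sq_l 220 top z 0.0545 exp 0.054 ctr [ 0.4493 -0.1819] off mm [ 1.3 -1.9]
top small 40 top z 0.0471 exp 0.046 ctr [0.6662 0.1906] off mm [-1.8  0.6]
top second 102 top z 0.0544 exp 0.052 ctr [0.5549 0.2394] off mm [-0.6  0.7]
top third 169 top z 0.061 exp 0.058 ctr [0.5453 0.1279] off mm [-0.7  0.1]
top large 187 top z 0.0676 exp 0.064 ctr [ 0.4517 -0.3132] off mm [ 1.7 -4. ]
top sq_s 100 top z 0.0509 exp 0.048 ctr [ 0.5646 -0.0011] off mm [0.4 0.7]
top sq_l 205 top z 0.0578 exp 0.054 ctr [ 0.4483 -0.1803] off mm [ 0.3 -0.3]
40.525 [-0.22851596  0.62335466 -0.29709023] [ 0.05  1.06  0.36 -0.02 -0.06 -0.02]
```

All heights match punches standing on the felt, the centers are within a few mm, and the squares are unmoved. I'll hand in.

Run:
```python
from rig import bot
print(bot.hand_in())
```

```text
the job is handed in; nothing more can be done
None
```

The four round steel punches stand upright in their own dishes, placed in order from smallest to largest. I handed the job in after about 40.5 s, with the gripper open and about 6 cm clear of the nearest punch.

- **Heights:** the side camera puts the tops at 45.2, 52.1, 57.9 and 64.2 mm. Standing on the felt, they should be at 46, 52, 58 and 64 mm. The top camera reads 1 to 4 mm higher; it read the untouched square punches 3 to 4 mm high as well.
- **Centering:** each punch is within about 2 mm of its dish center, out of 10 mm to spare. The one exception is the largest in the top view, which reads about 4 mm off, but the gripper partly hid it there. The side view puts it at 2 mm.
- **Left alone:** both square punches measure where they were, within about 2 mm. The three blue look-alikes were not touched.
- **Forces:** every force reading returned during the moves was about 6 N or less.

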